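# Case the pistons and lower the lid

## Task

The pistons go to the machine shop in the grey steel case with three cells. Stand the two loose pistons, crown up, in the two empty cells, setting each down gently on the cork, one to a cell beside the piston already packed; then lower the lid until it is fully closed, without letting it fall or slam. Leave the other things on the table where they are.

Things in the scene. Friction and masses are not known exactly. Their poses are not given: they have to be found in the camera images.
- case: Grey sheet-steel case base, fixed, 130 (x) x 260 (y) mm; origin at the centre of its underside, z up. Hinge line on its +x long side, handle on its -x side. Rim at z = 34 mm, cork floor at z = 10 mm. A black insert with 4 mm walls, only up to z = 28 mm, forms three cells in a row along y; channels 18 mm (-x side) and 30 mm (+x side) wide lie between it and the rim.
- lid (a joint): Lid angle, rad: 0 = closed, rim on rim; stop at 1.85; starts open at 1.5 to 1.8. Axis: the case's y through lid_hinge; opening carries the handle side (-x) up and back. The lid weighs 0.55 kg; its hinge drags 0.25 N m, so it stays where left when well open, but below about 0.6 rad it falls shut if not held.
- lid_hinge (a point): Middle of the hinge line, at (65, 0, 34) mm in the case frame. The lid is a tray of 3 mm sheet, 130 x 260 mm with walls 40 mm deep: closed, its top is at z = 74 mm; open, its hollow side faces the case and the lid stands roughly upright behind the hinge line.
- lid_handle (a point): Middle of the lid's bar handle: round, 12 mm thick, along the case's y, 98 mm between its legs, 40 mm off the lid's front wall, 170 mm from the hinge line and 18 mm above the lid's rim plane. Closed it is at (-105, 0, 52) mm in the case frame; open it stands topmost and is taken from above, fingers closing across the case's x. It can turn between the pads, so the tool may stay pointing down.
- cell_left (a point): Centre of the cell at the case's +y end, on top of the cork: at (-6, 86, 10) mm in the case frame. Every cell is 76 mm (case x) by 82 mm (case y) clear inside, 18 mm deep.
- cell_mid (a point): Centre of the middle cell, on top of the cork: at (-6, 0, 10) mm in the case frame.
- cell_right (a point): Centre of the cell at the case's -y end, on top of the cork: at (-6, -86, 10) mm in the case frame.
- piston_a: Left-hand loose piston. Alloy piston, 0.11 to 0.2 kg, crown up, 50 mm high, 64 mm across its x; the gudgeon pin sticks 8 mm out on its -y side, making 72 mm along its y. Origin: centre of the underside of this 64 x 72 mm outline (the round body is centred 4 mm from it, away from the pin). Fits a cell only with the pin along the case's y, either way round.
- piston_b: Right-hand loose piston. Alloy piston, 0.11 to 0.2 kg, crown up, 50 mm high, 64 mm across its x; the gudgeon pin sticks 8 mm out on its -y side, making 72 mm along its y. Origin: centre of the underside of this 64 x 72 mm outline (the round body is centred 4 mm from it, away from the pin). Fits a cell only with the pin along the case's y, either way round.
- piston_c: Piston packed in one of the three cells (which varies). Alloy piston, 0.11 to 0.2 kg, crown up, 50 mm high, 64 mm across its x; the gudgeon pin sticks 8 mm out on its -y side, making 72 mm along its y. Origin: centre of the underside of this 64 x 72 mm outline (the round body is centred 4 mm from it, away from the pin). Fits a cell only with the pin along the case's y, either way round.
- sealant: Bystander: sealant squeeze bottle, lying on the table; leave it alone. Origin at the centre of its underside.
- scraper: Bystander: gasket scraper, lying on the table; leave it alone. Origin at the centre of its underside.
Not all that is in view belongs to the job. What is shaped like the piston_b but orange is not meant.

How it is judged:
By the outcome, as a careful person would: the job done as asked, in the order asked, and still so for the second after the job is handed in, with the robot touching nothing.
It also fails if it takes over 72 s, if anything falls off the work surface, if the arm or the gripper's body presses on something with over 40 N, if the wrist force passes 120 N, or if a joint passes its speed limit or range.

## Robot

A 7-joint arm with a two-finger parallel gripper is mounted at the origin on a cart in front of the work surface, level with it; the furniture and walls round the work are solid. World frame = base frame: x ahead of the robot, y to its left, z up, the work surface at z = 0. Lengths are in mm, angles in rad, forces in N, time in s.
With the tool pointing down it reaches from about 375 to 925 mm from the base axis. Payload 3.1 kg.
Tool frame: the origin (TCP) lies midway between the tips of the shut fingers; the grasp point (between the pads) lies 19 mm behind it; z points along the fingers, y is the line along which they close (so a half turn about z gives the same grasp; the last joint's range is limited). The gripper opens to 85 mm and grips with 20 to 120 N. Pads are 22 mm wide; open, the fingers measure 114 mm over their backs; the gripper's body (76 mm by 85 mm) begins 54 mm behind the grasp point. The pads swing forward as they close: fully open they stand 13 mm farther back than shut.
Start: joints at [-1.225, 0.383, 0.044, 1.598, -0.018, 1.161, -0.05], TCP at [279.072, 587.045, 231.269] pointing down, gripper open.
Joint ranges: [-2.61, 2.61], [-0.41, 2.15], [-1.48, 1.57], [0, 2.5], [-1.57, 4.71], [0.05, 1.97], [-2.85, 2.85]. Speed limits (rad/s): [2.79, 2.79, 3.14, 3.14, 3.14, 3.14, 3.14].

## Interface

Orientations are given as a unit quaternion [x, y, z, w].
In Python, from bench import r gives the robot as it stands.
- The arm moves only by the tool carry_out, never from a script. Its argument "deltas" is a list of rows, each an object of numbers: "ax", "ay", "az": the turn, a rotation vector about the tool's x, y, z in rad; "x", "y", "z": the shift along the tool's x, y, z in m; "claw": the finger opening in m, from 0 to 0.0854. A call has 1 to 10 rows; each row is the pose to reach, as a shift and turn from the pose commanded when the call began, along the tool's axes at that moment; what a row does not reach only later rows make up. A row lasts 1/12 s, in which the tool goes at most 41.7 mm and 7.16 degrees, less where a joint would pass 70% of its speed; a pose out of reach is approached as far as the arm can. A call with a gripper value outside its range is refused whole. The fingers move at their own pace and stop on an object; the grip force is fixed at half the most. Time passes only in rows, so rows that repeat a pose let the fingers close. It gives the time, the measured TCP pose, the force, the opening and the grip force at its end, in the units of the state.
- r.sense(): the state, without advancing time (a new reading comes with each control period).
- r.read_camera(name): name is "scene" or "top" or "wrist"; returns a dict with "img" (384x512x3 uint8, blue, green, red), "z_map" (384x512 float32, mm along the optical axis (not along the pixel's ray), 0 where there is no reading), "K" (3x3 intrinsics, pixels), "dist" ([k1, k2, p1, p2, k3] as OpenCV has them; the pictures are not rectified), "R" (3x3) and "t" (3): a world point X has camera coordinates R X + t. Camera axes: x right, y down, z forward; pixel columns grow to the right and rows downward; lengths in mm; the calibration is good to about 2 mm. A picture is of the moment at which its call begins.
- r.finish_job(): hands the job in; it is judged then, once.
The state is a dict: "time": time; "joint_positions": joint angles; "dq": joint speeds; "tau": joint torques, N m; "eef_pos": TCP position; "orientation": TCP orientation; "wrist_force": force on the tool from outside, world axes, zero at the start; "wrist_torque": the same for the moment, N m; "gripper_width": finger opening in mm; "gripper_force": force on a finger pad.
Only numpy, scipy, OpenCV 4.12 (cv2) and the standard library are available. Lean on these libraries where they do the work, as an engineer would, in place of code of your own. Each camera call takes 0.05 s, during which the arm holds its last target. There are 200 camera calls.

## Working session

There is one attempt and no reset: what is moved stays moved. The work goes in short steps, Python scripts to look and compute and a tool call to move; the robot and the scene stay as the last step left them, time stands still between calls to the robot, and variables do not carry over. Pictures are saved under pics/ and viewed, at most 10 in all, crops included, and the job is handed in when it is done.

Besides the shell and the picture viewer there is one more tool, called after "Call:" as a command line: name --argument value ..., lists and objects as JSON in quotes. carry_out: Moves the arm, as the interface text tells. Its arguments: {"type":"object","properties":{"deltas":{"type":"array"}},"required":["deltas"]}

```bash
mkdir -p pics; ls
python3 - <<'E'
from bench import r
import cv2,numpy as np,pickle
d={}
for n in("scene","top","wrist"):
    c=r.read_camera(n);d[n]=c
    print(n,c["K"].round(1).tolist(),np.round(c["dist"],3),c["R"].round(3).tolist(),c["t"].round(1))
pickle.dump(d,open("v0.pkl","wb"))
im=np.hstack([d["scene"]["img"],d["top"]["img"]])
cv2.imwrite("pics/scene0.png",cv2.resize(d["scene"]["img"],(800,600)));cv2.imwrite("pics/top0.png",cv2.resize(d["top"]["img"],(800,600)))
print(r.sense())
E
```

```text
pics
scene [[363.4, 0.0, 258.8], [0.0, 363.4, 191.5], [0.0, 0.0, 1.0]] [0.041 0.    0.    0.    0.   ] [[0.651, 0.759, 0.004], [0.666, -0.568, -0.483], [-0.365, 0.317, -0.875]] [-270.5 -355.1 1465.9]
top [[388.2, 0.0, 264.7], [0.0, 388.2, 194.3], [0.0, 0.0, 1.0]] [-0.059  0.     0.     0.     0.   ] [[-0.01, -1.0, -0.01], [-0.984, 0.012, -0.177], [0.177, 0.008, -0.984]] [ -78.8  527.7 1307.8]
wrist [[302.3, 0.0, 257.2], [0.0, 302.3, 192.5], [0.0, 0.0, 1.0]] [-0.066  0.     0.     0.     0.   ] [[0.428, 0.904, -0.002], [0.859, -0.407, 0.312], [0.281, -0.135, -0.95]] [-649.2  -41.2  379.2]
{'time': 0.15, 'joint_positions': array([-1.22484112,  0.3836563 ,  0.04388133,  1.59922758, -0.01788283,
        1.16120738, -0.04991554]), 'dq': array([ 0.00056879, -0.00255435, -0.00041675, -0.00602458, -0.00019469,
       -0.00164421,  0.00050816]), 'tau': array([ 2.11591323e-03, -4.34052658e+01,  1.02717943e+00, -2.49979359e+01,
        1.08377126e-02,  7.21850418e-03, -1.91502441e-07]), 'eef_pos': array([278.76949517, 586.35722191, 230.16387847]), 'orientation': array([ 2.20045449e-01,  9.75489053e-01, -1.04002229e-03, -1.64184773e-04]), 'wrist_force': array([-1.13234262,  0.77055834, -0.02019387]), 'wrist_torque': array([-0.0508229 , -0.02068059,  0.00150274]), 'gripper_force': 0.0, 'gripper_width': 85.60614462550436}
```

View pics/top0.png

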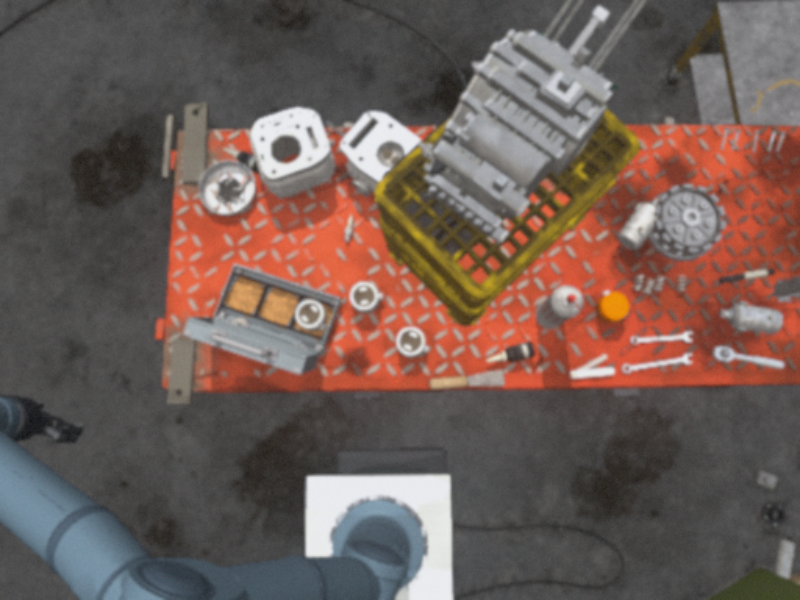

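View pics/scene0.png

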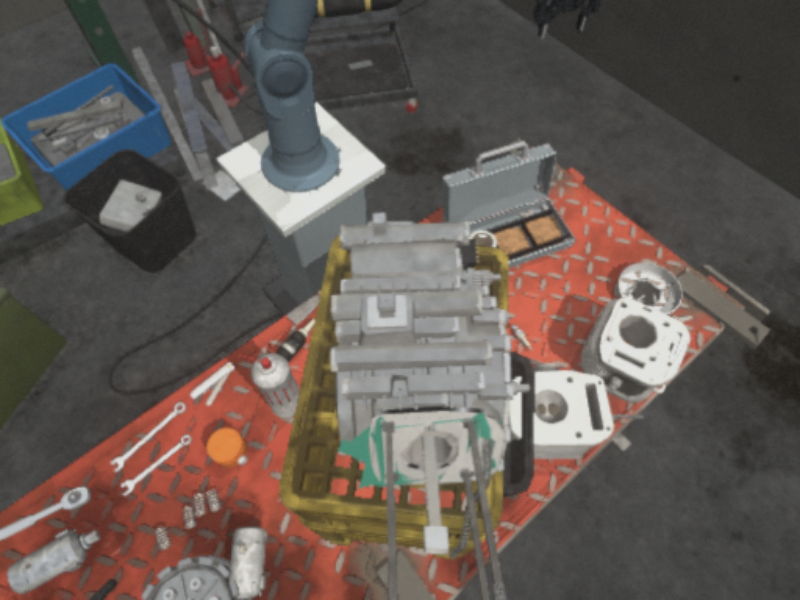

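The top view (800 px wide) shows the case at about (270,320), with its lid upright on the robot's side. The packed piston is at (310,315) in the cell nearest the loose ones, and the other two cells show bare cork. White loose pistons are at (365,295) and (410,342). The orange piston-like decoy is at (613,305). In the scene view the gearbox hides the loose pistons. Next is one enlarged crop plus some measurements.

```bash
cat > h.py <<'E'
import cv2,numpy as np
def ray(c,uv):
    p=cv2.undistortPoints(np.float64(uv).reshape(-1,1,2),c["K"],np.array(c["dist"])).reshape(-1,2)
    d=np.c_[p,np.ones(len(p))]@c["R"]          # R^T d
    return -c["R"].T@c["t"], d
def onplane(c,uv,z):
    o,d=ray(c,uv); return o+d*((z-o[2])/d[:,2])[:,None]
def tri(c1,u1,c2,u2):
    o1,d1=ray(c1,u1);o2,d2=ray(c2,u2);out=[]
    for a,b in zip(d1,d2):
        s=np.linalg.lstsq(np.c_[a,-b],o2-o1,rcond=None)[0]
        p,q=o1+a*s[0],o2+b*s[1]; out.append([*(p+q)/2,np.linalg.norm(p-q)])
    return np.array(out)
def depth(c,uv):
    uv=np.atleast_2d(uv); o,d=ray(c,uv)
    z=[c["z_map"][int(round(v)),int(round(u))] for u,v in uv]
    return o+d*np.array(z)[:,None]
def proj(c,X):
    return cv2.projectPoints(np.float64(X).reshape(-1,1,3),cv2.Rodrigues(c["R"])[0],np.float64(c["t"]),c["K"],np.array(c["dist"]))[0].reshape(-1,2)
E
python3 - <<'E'
import pickle,cv2,numpy as np
from h import *
d=pickle.load(open("v0.pkl","rb"));t=d["top"];im=t["img"]
crop=cv2.resize(im[160:250,105:305],None,fx=4,fy=4,interpolation=cv2.INTER_CUBIC)
w=cv2.resize(d["wrist"]["img"],(320,240)); sc=cv2.resize(d["scene"]["img"][85:175,270:380],(293,240),interpolation=cv2.INTER_CUBIC)
bot=np.zeros((240,800,3),np.uint8);bot[:,:320]=w;bot[:,330:623]=sc
cv2.imwrite("pics/crop1.png",np.vstack([crop,bot]))
hsv=cv2.cvtColor(im,cv2.COLOR_BGR2HSV)
# white pistons
m=((hsv[...,1]<50)&(hsv[...,2]>165)).astype(np.uint8)
m[:,:105]=0;m[:160]=0;m[250:]=0;m[:,305:]=0
for c in cv2.findContours(m,cv2.RETR_EXTERNAL,cv2.CHAIN_APPROX_NONE)[0]:
    if len(c)>15:
        (x,y),rad=cv2.minEnclosingCircle(c); print("white",round(x,1),round(y,1),round(rad,1),onplane(t,[[x,y]],50)[0].round(0),len(c))
# cork
m=((hsv[...,0]>8)&(hsv[...,0]<25)&(hsv[...,1]>70)&(hsv[...,2]>90)).astype(np.uint8)
m[:,:130]=0;m[:165]=0;m[250:]=0;m[:,230:]=0
for c in cv2.findContours(m,cv2.RETR_EXTERNAL,cv2.CHAIN_APPROX_NONE)[0]:
    if len(c)>15:
        b=cv2.minAreaRect(c);bp=cv2.boxPoints(b);print("cork",b,onplane(t,bp,10).round(0).tolist(),onplane(t,[b[0]],10).round(0))
for n in d:
    c=d[n];print(n,(-c["R"].T@c["t"]).round(0))
E
```

```text
white 302.1 242.5 3.1 [ 358. -210.   50.] 16
white 183.8 232.1 9.3 [397. 195.  50.] 48
white 161.0 216.5 7.4 [452. 276.  50.] 29
white 263.7 219.3 10.9 [439. -80.  50.] 55
white 142.5 215.5 25.3 [456. 341.  50.] 132
white 152.0 205.0 5.4 [493. 309.  50.] 24
white 197.8 200.5 9.5 [507. 148.  50.] 53
white 233.8 189.2 10.2 [546.  23.  50.] 53
cork ((196.4745330810547, 211.28662109375), (19.243743896484375, 5.361159801483154), 16.38953971862793) [[476.0, 196.0, 10.0], [494.0, 191.0, 10.0], [474.0, 124.0, 10.0], [455.0, 129.0, 10.0]] [[475. 160.  10.]]
cork ((209.80738830566406, 199.88116455078125), (12.222325325012207, 4.707858562469482), 84.80557250976562) [[537.0, 123.0, 10.0], [538.0, 106.0, 10.0], [494.0, 102.0, 10.0], [493.0, 119.0, 10.0]] [[515. 112.  10.]]
cork ((178.30001831054688, 195.90000915527344), (21.0190372467041, 22.807889938354492), 26.56505012512207) [[512.0, 279.0, 10.0], [586.0, 244.0, 10.0], [551.0, 175.0, 10.0], [477.0, 210.0, 10.0]] [[531. 227.  10.]]
cork ((156.23277282714844, 188.4569091796875), (21.271644592285156, 22.453405380249023), 23.198591232299805) [[538.0, 359.0, 10.0], [614.0, 330.0, 10.0], [582.0, 257.0, 10.0], [506.0, 286.0, 10.0]] [[560. 308.  10.]]
scene [ 947. -461. 1113.]
top [ 288.  -95. 1380.]
wrist [207. 621. 372.]
```

View pics/crop1.png

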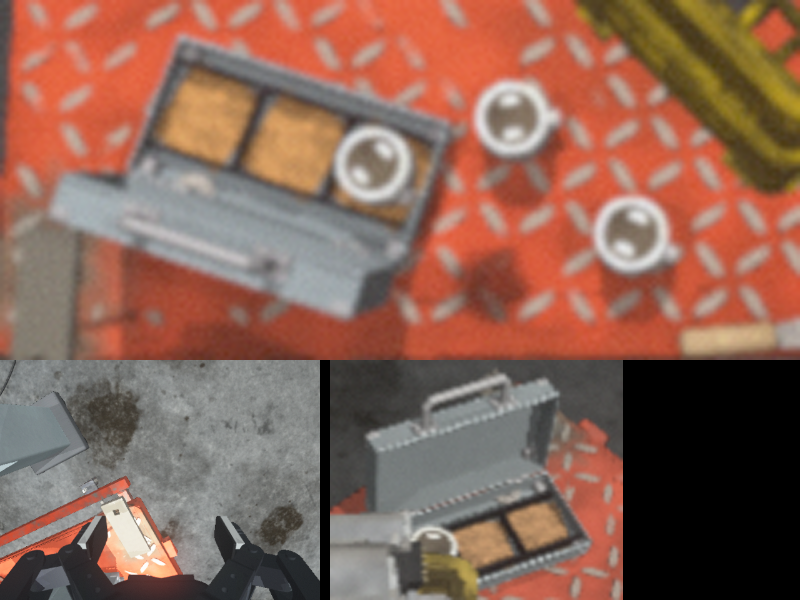

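The crop shows the following (crop px):
- **Loose pistons:** piston_a at (512,118) with its pin to the right, and piston_b at (632,235) with its pin to the lower right. Both are plain alloy, so they fit the description.
- **Decoy:** the orange one is off to the right and is not meant.
- **Case:** the lid and hinge are on the robot's side, so case +x points at the robot. The packed piston at (375,165) is therefore in cell_left. cell_mid at (293,143) and cell_right at (207,115) are empty.

I'll move to a wrist view now.

Call:
carry_out --deltas '[{"z": -0.036, "az": 0.11}, {"x": -0.01, "y": -0.01, "z": -0.072, "az": 0.22}, {"x": -0.02, "y": -0.02, "z": -0.108, "az": 0.33}, {"x": -0.042, "y": -0.042, "z": -0.128, "az": 0.44}, {"x": -0.07, "y": -0.07, "z": -0.128, "az": 0.55}, {"x": -0.098, "y": -0.098, "z": -0.128, "az": 0.66}, {"x": -0.126, "y": -0.126, "z": -0.128, "az": 0.77}, {"x": -0.154, "y": -0.154, "z": -0.128, "az": 0.88}, {"x": -0.182, "y": -0.182, "z": -0.128, "az": 0.99}, {"x": -0.21, "y": -0.21, "z": -0.128, "az": 1.1}]'

```text
invalid input
```

Call:
carry_out --deltas '[{"ax": 0, "ay": 0, "x": 0, "y": 0, "z": -0.036, "az": 0.11, "claw": 0.085}, {"ax": 0, "ay": 0, "x": -0.01, "y": -0.01, "z": -0.072, "az": 0.22, "claw": 0.085}, {"ax": 0, "ay": 0, "x": -0.02, "y": -0.02, "z": -0.108, "az": 0.33, "claw": 0.085}, {"ax": 0, "ay": 0, "x": -0.042, "y": -0.042, "z": -0.128, "az": 0.44, "claw": 0.085}, {"ax": 0, "ay": 0, "x": -0.07, "y": -0.07, "z": -0.128, "az": 0.55, "claw": 0.085}, {"ax": 0, "ay": 0, "x": -0.098, "y": -0.098, "z": -0.128, "az": 0.66, "claw": 0.085}, {"ax": 0, "ay": 0, "x": -0.126, "y": -0.126, "z": -0.128, "az": 0.77, "claw": 0.085}, {"ax": 0, "ay": 0, "x": -0.154, "y": -0.154, "z": -0.128, "az": 0.88, "claw": 0.085}, {"ax": 0, "ay": 0, "x": -0.182, "y": -0.182, "z": -0.128, "az": 0.99, "claw": 0.085}, {"ax": 0, "ay": 0, "x": -0.21, "y": -0.21, "z": -0.128, "az": 1.1, "claw": 0.085}]'

```text
time: 0.98
eef_pos: [378.7, 305.1, 359.0]
orientation: [0.699, 0.715, -0.0, -0.0]
wrist_force: [0.4, -0.2, 0.2]
gripper_width: 84.9
gripper_force: 0.0
```

Call:
carry_out --deltas '[{"ax": 0, "ay": 0, "x": -0.036, "y": 0.013, "z": 0, "az": 0.07, "claw": 0.085}, {"ax": 0, "ay": 0, "x": -0.072, "y": 0.026, "z": 0, "az": 0.14, "claw": 0.085}, {"ax": 0, "ay": 0, "x": -0.108, "y": 0.039, "z": 0, "az": 0.21, "claw": 0.085}, {"ax": 0, "ay": 0, "x": -0.144, "y": 0.052, "z": 0, "az": 0.28, "claw": 0.085}, {"ax": 0, "ay": 0, "x": -0.18, "y": 0.065, "z": 0, "az": 0.35, "claw": 0.085}, {"ax": 0, "ay": 0, "x": -0.216, "y": 0.078, "z": 0, "az": 0.37, "claw": 0.085}, {"ax": 0, "ay": 0, "x": -0.25, "y": 0.09, "z": 0, "az": 0.37, "claw": 0.085}, {"ax": 0, "ay": 0, "x": -0.25, "y": 0.09, "z": 0, "az": 0.37, "claw": 0.085}, {"ax": 0, "ay": 0, "x": -0.25, "y": 0.09, "z": 0, "az": 0.37, "claw": 0.085}]'

```text
time: 1.73
eef_pos: [475.7, 56.6, 359.2]
orientation: [0.819, 0.573, 0.0, -0.0]
wrist_force: [0.5, -0.2, 0.4]
gripper_width: 84.9
gripper_force: 0.0
```

Run:
```python
from bench import r
import cv2,numpy as np,pickle
d={n:r.read_camera(n) for n in("top","wrist")}
s=r.sense();d["s"]=s
pickle.dump(d,open("v1.pkl","wb"))
cv2.imwrite("pics/w1.png",cv2.resize(d["wrist"]["img"],(800,600)))
print(s["eef_pos"].round(1),s["orientation"].round(4),s["joint_positions"].round(2))
```

```text
[474.9  60.5 358.9] [ 8.172e-01  5.763e-01 -2.000e-04 -5.000e-04] [-0.82 -0.08  0.59  1.85  0.04  1.36 -0.59]
```

View pics/w1.png

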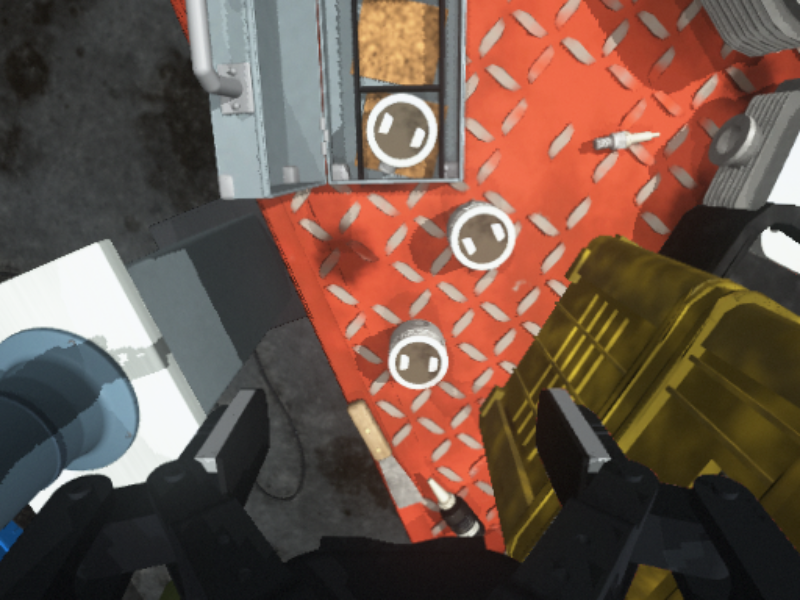

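The wrist view shows (800 px) piston_a's crown at (482,237), piston_b's at (418,360), and the packed piston at (401,130). On each crown the line of the two bright pockets runs across the pin, and the pin directions match the top view. I'll measure centres, heights and yaws from both views.

```bash
cat >> h.py <<'E'
def crowns(c,guess,rad):
    """ring ellipse centre near each guess pixel, and pocket-pair axis; (u,v),(du,dv)"""
    g=cv2.cvtColor(c["img"],cv2.COLOR_BGR2HSV); m=((g[...,1]<45)&(g[...,2]>185)).astype(np.uint8)
    out=[]
    for u,v in guess:
        k=np.zeros_like(m);cv2.circle(k,(int(u),int(v)),int(rad*1.35),1,-1)
        n,l,st,ce=cv2.connectedComponentsWithStats(m*k)
        i=1+np.argmax(st[1:,2]*st[1:,3])
        pts=cv2.convexHull(np.argwhere(l==i)[:,::-1].astype(np.float32))
        e=cv2.fitEllipse(pts)
        pk=sorted([(st[j,4],*ce[j]) for j in range(1,n) if j!=i and np.hypot(ce[j][0]-e[0][0],ce[j][1]-e[0][1])<rad*.75],reverse=True)[:2]
        out.append((e,np.array(pk)))
    return out
E
python3 - <<'E'
import pickle
from h import *
d=pickle.load(open("v1.pkl","rb"));w,t=d["wrist"],d["top"]
gw=[(309,152),(268,230),(257,83)];gt=[(233,189),(263,219),(198,200)]
cw=crowns(w,gw,22);ct=crowns(t,gt,10)
for n,a,b in zip("abc",cw,ct):
    X=tri(w,[a[0][0]],t,[b[0][0]])[0]
    D=depth(w,[[a[0][0][0],a[0][0][1]-a[0][1][1]/2+1.5]])[0]
    P=onplane(w,a[1][:,1:],X[2]) if len(a[1])==2 else None
    print(n,"wrist",np.round(a[0][0],1),np.round(a[0][1],1),"top",np.round(b[0][0],1),np.round(b[0][1],1),"XYZ,gap",X.round(1),"plane50",onplane(w,[a[0][0]],60 if n=="c" else 50)[0].round(1),"depth",D.round(1))
    if P is not None:
        v=P[0]-P[1];print("  pocket axis deg",np.degrees(np.arctan2(v[1],v[0])).round(1)%180,"px",a[1].round(1).tolist(), "mid",P.mean(0).round(1))
s=d["s"];print("tool y deg",np.degrees(-2*np.arctan2(s["orientation"][0],s["orientation"][1])+np.pi/2)%180)
E
```

```text
Traceback (most recent call last):
  File "h.py", line 27, in crowns
    i=1+np.argmax(st[1:,2]*st[1:,3])
        ~~~~~~~~~^^^^^^^^^^^^^^^^^^^
ValueError: attempt to get argmax of an empty sequence
```

```bash
sed -i 's/def crowns(c,guess,rad):/def crowns(c,guess,rad,vmin=185):/; s/g\[...,2\]>185/g[...,2]>vmin/' h.py
cat > m1.py <<'E'
import pickle
from h import *
d=pickle.load(open("v1.pkl","rb"));w,t=d["wrist"],d["top"]
gw=[(309,152),(268,230),(257,83)];gt=[(233,189),(263,219),(198,200)]
cw=crowns(w,gw,22);ct=crowns(t,gt,10,165)
for n,a,b in zip("abc",cw,ct):
    X=tri(w,[a[0][0]],t,[b[0][0]])[0]
    D=depth(w,[[a[0][0][0],a[0][0][1]-a[0][1][1]/2+1.5]])[0]
    print(n,"wrist",np.round(a[0][0],1),np.round(a[0][1],1),"top",np.round(b[0][0],1),np.round(b[0][1],1),"XYZ,gap",X.round(1),"plane50",onplane(w,[a[0][0]],60 if n=="c" else 50)[0].round(1),"depth",D.round(1))
    if len(a[1])==2:
        P=onplane(w,a[1][:,1:],X[2]);v=P[0]-P[1];print("  pocket axis deg",np.degrees(np.arctan2(v[1],v[0])).round(1)%180,"px",a[1].round(1).tolist(), "mid",P.mean(0).round(1))
s=d["s"];print("tool x deg",np.degrees(2*np.arctan2(s["orientation"][1],s["orientation"][0])))
E
python3 m1.py
```

```text
Traceback (most recent call last):
  File "m1.py", line 5, in <module>
    cw=crowns(w,gw,22);ct=crowns(t,gt,10,165)
                          ~~~~~~^^^^^^^^^^^^^
  File "h.py", line 27, in crowns
    i=1+np.argmax(st[1:,2]*st[1:,3])
        ~~~~~~~~~^^^^^^^^^^^^^^^^^^^
ValueError: attempt to get argmax of an empty sequence
```

```bash
sed -i 's/^w|//; s/d\["wrist"\],d\["top"\]/d["wrist"],pickle.load(open("v0.pkl","rb"))["top"]/' m1.py; python3 m1.py
```

```text
a wrist [309.7 149.7] [39.9 47.8] top [233.6 189.1] [18.  20.4] XYZ,gap [552.4  26.2  19.2   1.2] plane50 [549.8  33.   50. ] depth [5.657e+02 5.720e+01 5.000e-01]
  pocket axis deg 8.0 px [[64.0, 318.3, 147.6], [62.0, 299.9, 156.9]] mid [550.9  22.3  19.2]
b wrist [267.4 229.5] [37.6 38.9] top [263.5 218.7] [17.7 21.9] XYZ,gap [443.7 -79.7  27.6   0.7] plane50 [446.8 -69.8  50. ] depth [456.1 -43.8  39.9]
  pocket axis deg 155.5 px [[53.0, 258.3, 231.5], [46.0, 276.8, 232.9]] mid [442.6 -84.8  27.6]
c wrist [256.7  82.9] [45.1 46.9] top [197.6 200.5] [18.1 18.9] XYZ,gap [507.2 149.4  48.4   0.6] plane50 [506.9 149.3  60. ] depth [516.6 176.3  58.9]
  pocket axis deg 137.8 px [[75.0, 246.7, 79.0], [74.0, 267.1, 87.8]] mid [507.1 149.   48.4]
tool x deg 70.38604977227796
```

```bash
sed -i 's/crowns(w,gw,22)/crowns(w,gw,22,vm)/; s/^cw=/import sys;vm=int(sys.argv[1])\ncw=/' m1.py; for v in 205 220 235; do echo T $v; python3 m1.py $v; done
python3 - <<'E'
from bench import r
s=r.sense();print(s["time"],s["eef_pos"])
E
```

```text
T 205
a wrist [308.9 151.4] [40.7 42. ] top [233.6 189.1] [18.  20.4] XYZ,gap [5.503e+02 2.570e+01 2.700e+01 1.000e-01] plane50 [548.1  30.9  50. ] depth [556.8  58.5  47.8]
  pocket axis deg 6.7 px [[60.0, 318.4, 147.8], [55.0, 299.9, 156.6]] mid [550.2  24.2  27. ]
b wrist [267.7 230.1] [36.6 38.3] top [263.5 218.7] [17.7 21.9] XYZ,gap [443.8 -79.9  29.6   1.3] plane50 [446.9 -71.   50. ] depth [455.9 -46.1  38.5]
  pocket axis deg 155.7 px [[44.0, 258.3, 231.5], [41.0, 276.9, 232.8]] mid [443.  -83.9  29.6]
c wrist [256.7  83. ] [44.9 46.5] top [197.6 200.5] [18.1 18.9] XYZ,gap [507.2 149.4  48.4   0.6] plane50 [506.9 149.2  60. ] depth [516.5 176.   59. ]
  pocket axis deg 137.2 px [[70.0, 246.6, 78.9], [69.0, 267.1, 88.0]] mid [507.  149.   48.4]
tool x deg 70.38604977227796
T 220
a wrist [308.8 151.6] [40.2 41.5] top [233.6 189.1] [18.  20.4] XYZ,gap [5.50e+02 2.56e+01 2.82e+01 1.00e-01] plane50 [547.8  30.6  50. ] depth [556.4  57.9  48. ]
  pocket axis deg 6.4 px [[56.0, 318.4, 148.0], [52.0, 299.9, 156.8]] mid [550.   24.2  28.2]
b wrist [267.8 230.9] [34.9 38. ] top [263.5 
[... 616 characters left out ...]
.2  50. ] depth [556.3  57.2  48.7]
  pocket axis deg 8.0 px [[43.0, 318.3, 147.7], [42.0, 300.1, 157.0]] mid [550.   24.6  29.5]
b wrist [267.5 231.4] [33.8 37.1] top [263.5 218.7] [17.7 21.9] XYZ,gap [443.2 -80.   34.4   1.3] plane50 [445.8 -73.1  50. ] depth [455.4 -45.5  47.8]
  pocket axis deg 154.9 px [[35.0, 276.9, 232.8], [34.0, 258.4, 231.2]] mid [443.7 -81.5  34.4]
c wrist [256.5  82.9] [43.8 45.8] top [197.6 200.5] [18.1 18.9] XYZ,gap [507.1 149.5  48.4   0.9] plane50 [506.7 149.4  60. ] depth [516.2 175.8  59.1]
  pocket axis deg 137.2 px [[62.0, 246.7, 79.0], [60.0, 266.9, 88.0]] mid [506.9 148.9  48.4]
tool x deg 70.38604977227796
1.8333 [474.86451912  60.51204991 358.94638002]
```

Call:
carry_out --deltas '[{"ax": 0, "ay": 0, "x": 0, "y": 0.013, "z": 0.036, "az": -0.1, "claw": 0.085}, {"ax": 0, "ay": 0, "x": 0, "y": 0.026, "z": 0.072, "az": -0.2, "claw": 0.085}, {"ax": 0, "ay": 0, "x": -0.002, "y": 0.04, "z": 0.108, "az": -0.3, "claw": 0.085}, {"ax": 0, "ay": 0, "x": -0.003, "y": 0.054, "z": 0.144, "az": -0.4, "claw": 0.085}, {"ax": 0, "ay": 0, "x": -0.004, "y": 0.068, "z": 0.178, "az": -0.47, "claw": 0.085}, {"ax": 0, "ay": 0, "x": -0.004, "y": 0.079, "z": 0.208, "az": -0.47, "claw": 0.085}, {"ax": 0, "ay": 0, "x": -0.004, "y": 0.079, "z": 0.208, "az": -0.47, "claw": 0.085}, {"ax": 0, "ay": 0, "x": -0.004, "y": 0.079, "z": 0.208, "az": -0.47, "claw": 0.085}, {"ax": 0, "ay": 0, "x": -0.004, "y": 0.079, "z": 0.208, "az": -0.47, "claw": 0.085}]'

```text
time: 2.58
eef_pos: [548.6, 31.1, 152.1]
orientation: [0.66, 0.751, 0.0, -0.0]
wrist_force: [0.3, -0.2, 0.2]
gripper_width: 85.0
gripper_force: 0.0
```

```bash
cat > look.py <<'E'
import sys,pickle
from bench import r
from h import *
def look(name,save=None):
    w=r.read_camera("wrist");s=r.sense();pickle.dump((w,s),open(name+".pkl","wb"))
    if save: cv2.imwrite("pics/%s.png"%name,cv2.resize(w["img"],(800,600)))
    q=s["orientation"];a=2*np.arctan2(q[1],q[0])
    print("t",round(s["time"],2),"eef",s["eef_pos"].round(1),"q",q.round(4),"toolx deg",np.degrees(a).round(2),"q6",s["joint_positions"].round(2))
    return w,s,a
def meas(w,X,z,a,s,vm=220):
    g=proj(w,[X])[0]; o=-w["R"].T@w["t"]; rad=32*w["K"][0,0]/np.linalg.norm(o-X)
    e,pk=crowns(w,[g],rad,vm)[0]; P=onplane(w,[e[0]],z)[0]
    print("guess px",g.round(1),"rad",rad.round(1),"ell",np.round(e[0],1),np.round(e[1],1),"P",P.round(1))
    if len(pk)==2:
        Q=onplane(w,pk[:,1:],z);v=Q[0]-Q[1];print("pocket deg",np.degrees(np.arctan2(v[1],v[0])).round(1),"mid",Q.mean(0).round(1))
    d=P-s["eef_pos"];xt=np.array([np.cos(a),np.sin(a)]);yt=np.array([np.sin(a),-np.cos(a)])
    print("to go x,y (mm tool)",(d[:2]@xt).round(1),(d[:2]@yt).round(1));return e,P
E
python3 - <<'E'
from look import *
w,s,a=look("v2");e,P=meas(w,np.array([548,30.5,50.]),50.,a,s)
d=pickle.load(open("v1.pkl","rb"))["wrist"]
print("two wrist views:",tri(d,[(308.9,151.6)],w,[e[0]]).round(1))
cv2.imwrite("pics/v2.png",cv2.resize(w["img"],(640,480)))
E
```

```text
t 2.63 eef [549.3  31.  153.1] q [6.600e-01 7.512e-01 1.500e-03 5.000e-04] toolx deg 97.4 q6 [-0.67  0.32  0.63  1.94 -0.23  0.95  0.2 ]
guess px [255.6 193.3] rad 37.6 ell [255.8 192. ] [69.9 74.4] P [548.   31.7  50. ]
pocket deg -172.8 mid [547.8  29.2  50. ]
to go x,y (mm tool) 0.9 -1.2
two wrist views: [[5.485e+02 2.890e+01 4.180e+01 5.000e-01]]
```

Piston_a is confirmed at (548, 32), with its pocket axis parallel to the closing line. I'll descend and grip.

Call:
carry_out --deltas '[{"ax": 0, "ay": 0, "x": 0.001, "y": -0.001, "z": 0.035, "az": 0, "claw": 0.085}, {"ax": 0, "ay": 0, "x": 0.001, "y": -0.001, "z": 0.07, "az": 0, "claw": 0.085}, {"ax": 0, "ay": 0, "x": 0.001, "y": -0.001, "z": 0.1, "az": 0, "claw": 0.085}, {"ax": 0, "ay": 0, "x": 0.001, "y": -0.001, "z": 0.122, "az": 0, "claw": 0.085}, {"ax": 0, "ay": 0, "x": 0.001, "y": -0.001, "z": 0.134, "az": 0, "claw": 0.085}, {"ax": 0, "ay": 0, "x": 0.001, "y": -0.001, "z": 0.136, "az": 0, "claw": 0.085}, {"ax": 0, "ay": 0, "x": 0.001, "y": -0.001, "z": 0.136, "az": 0, "claw": 0.06}, {"ax": 0, "ay": 0, "x": 0.001, "y": -0.001, "z": 0.136, "az": 0, "claw": 0.055}, {"ax": 0, "ay": 0, "x": 0.001, "y": -0.001, "z": 0.136, "az": 0, "claw": 0.05}, {"ax": 0, "ay": 0, "x": 0.001, "y": -0.001, "z": 0.136, "az": 0, "claw": 0.05}]'

```text
time: 3.47
eef_pos: [549.8, 30.6, 18.0]
orientation: [0.661, 0.751, 0.002, 0.001]
wrist_force: [-1.6, -0.4, 6.1]
gripper_width: 60.7
gripper_force: 65.8
```

Call:
carry_out --deltas '[{"ax": 0, "ay": 0, "x": 0, "y": 0, "z": -0.03, "az": 0, "claw": 0.05}, {"ax": 0, "ay": 0, "x": 0, "y": 0, "z": -0.068, "az": 0, "claw": 0.05}, {"ax": 0, "ay": 0, "x": 0, "y": 0, "z": -0.106, "az": 0.07, "claw": 0.05}, {"ax": 0, "ay": 0, "x": 0.015, "y": 0, "z": -0.14, "az": 0.14, "claw": 0.05}, {"ax": 0, "ay": 0, "x": 0.04, "y": 0, "z": -0.17, "az": 0.21, "claw": 0.05}, {"ax": 0, "ay": 0, "x": 0.072, "y": 0, "z": -0.195, "az": 0.28, "claw": 0.05}, {"ax": 0, "ay": 0, "x": 0.108, "y": 0, "z": -0.213, "az": 0.35, "claw": 0.05}, {"ax": 0, "ay": 0, "x": 0.145, "y": 0, "z": -0.213, "az": 0.42, "claw": 0.05}, {"ax": 0, "ay": 0, "x": 0.18, "y": 0, "z": -0.213, "az": 0.47, "claw": 0.05}, {"ax": 0, "ay": 0, "x": 0.18, "y": 0, "z": -0.213, "az": 0.47, "claw": 0.05}]'

```text
time: 4.3
eef_pos: [522.1, 220.5, 229.3]
orientation: [0.814, 0.581, 0.002, -0.003]
wrist_force: [-0.2, 1.9, -2.0]
gripper_width: 60.8
gripper_force: 65.9
```

Call:
carry_out --deltas '[{"ax": 0, "ay": 0, "x": 0, "y": 0, "z": 0, "az": 0, "claw": 0.05}, {"ax": 0, "ay": 0, "x": 0, "y": 0, "z": 0, "az": 0, "claw": 0.05}]'

```text
time: 4.47
eef_pos: [524.2, 208.4, 228.5]
orientation: [0.817, 0.576, -0.0, 0.0]
wrist_force: [0.1, -0.5, -1.7]
gripper_width: 60.4
gripper_force: 65.9
```

Run:
```python
from look import *
w,s,a=look("v3",1)
print(s["gripper_width"],s["gripper_force"],s["wrist_force"].round(1))
```

```text
t 4.52 eef [524.6 207.2 228.5] q [ 8.178e-01  5.754e-01 -1.000e-04  3.000e-04] toolx deg 70.26 q6 [-1.03  0.26  0.68  1.84 -0.18  1.11 -0.63]
60.601130282688665 65.92097148997709 [-0.4  0.1 -0.4]
```

View pics/v3.png

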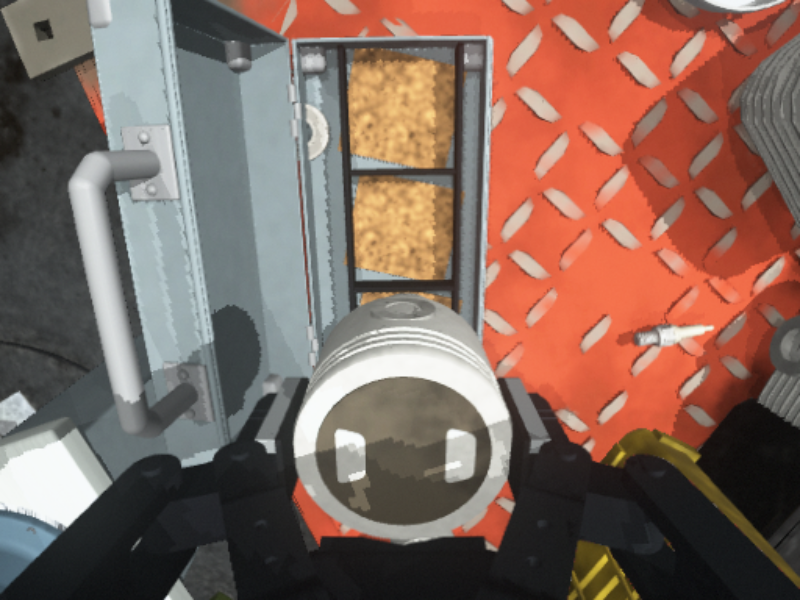

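The wrist view shows cell_right's cork at (400,105) and cell_mid's at (400,225), both clear. The held piston has its pockets level, so its pin is parallel to the case's y. The lid handle bar runs from (90,165) to (130,430). I'll fit the case edges next.

```bash
cat > case.py <<'E'
from look import *
def line(P): # fit in world xy: point, direction
    v=cv2.fitLine(np.float32(P[:,:2]),cv2.DIST_HUBER,0,.01,.01).ravel();return v[2:],v[:2]
def edges(w,rows,cols,cR,rT):
    hsv=cv2.cvtColor(w["img"],cv2.COLOR_BGR2HSV)
    red=((hsv[...,0]<12)|(hsv[...,0]>172))&(hsv[...,1]>120)&(hsv[...,2]>90)
    blk=hsv[...,2]<55
    # -x rim: first red right of cR ; -y end: last red above rT
    R=[];
    for v in rows:
        k=np.argmax(red[v,cR:cR+60]); 
        if red[v,cR:cR+60].any(): R.append((cR+k-.5,v))
    T=[]
    for u in cols:
        col=red[:rT,u]
        if col.any(): T.append((u,np.flatnonzero(col)[-1]+.5))
    B=[(u0+.5*0,v) for v in rows for u0 in [np.flatnonzero(blk[v,205:260])] if 0] 
    L=[(205+np.flatnonzero(blk[v,205:255])[0]-.5,v) for v in rows if blk[v,205:255].any()]
    I=[(260+np.flatnonzero(blk[v,260:308])[-1]+.5,v) for v in rows if blk[v,260:308].any()]
    return map(np.float64,(R,T,L,I))
E
python3 - <<'E'
from case import *
w,s=pickle.load(open("v3.pkl","rb"))
R,T,L,I=edges(w,list(range(45,100))+list(range(118,170)),range(215,300),290,60)
def rep(n,uv,z):
    P=onplane(w,uv,z);p,d=line(P);d=d*np.sign(d[1] if abs(d[1])>abs(d[0]) else d[0]);nn=np.array([-d[1],d[0]]);res=(P[:,:2]-p)@nn
    print(n,len(uv),"deg",np.degrees(np.arctan2(d[1],d[0])).round(2),"med res",np.median(abs(res)).round(2),"px",np.median(uv,0));return p,d
r1=rep("rim -x z34",R,34);t1=rep("rim -y z34",T,34);l1=rep("ins +x z28",L,28);i1=rep("ins -x z28",I,28)
ang=np.mean([np.degrees(np.arctan2(d[1],d[0])) for _,d in(r1,l1,i1)]);print("mean",ang)
for A in [r1[1],l1[1],i1[1]]: pass
A=np.radians(ang);ym=-np.array([np.cos(A),np.sin(A)]);xm=np.array([ym[1],-ym[0]]) # case y toward robot's right; x = y rot -90
print("case x",xm,"case y",ym)
for n,(p,_),off in(("rim",r1,-65),("insL",l1,36),("insR",i1,-48)): print(n,"x0 offset",(p@xm-off).round(2))
print("y0 offset",(t1[0]@ym+130).round(2))
hsv=cv2.cvtColor(w["img"],cv2.COLOR_BGR2HSV)
for u in (245,256,270): print(u,np.flatnonzero(hsv[20:190,u,2]<55)+20)
E
```

```text
rim -x z34 107 deg 71.45 med res 0.25 px [313.5  98. ]
rim -y z34 85 deg -19.71 med res 0.16 px [257.   22.5]
ins +x z28 107 deg 71.14 med res 0.76 px [220.5  98. ]
ins -x z28 107 deg 71.61 med res 0.15 px [292.5  98. ]
mean 71.400505
case x [-0.9477712  0.318951 ] case y [-0.318951  -0.9477712]
rim x0 offset -427.36
insL x0 offset -427.01
insR x0 offset -422.38
y0 offset -385.41
245 [180 181 182 183 184 185]
256 [180 181 182 183 184 185]
270 [180 181 182 183 185]
```

Run:
```python
from look import *
w,s=pickle.load(open("v3.pkl","rb"));a=np.radians(70.26)
A=np.radians(71.);ym=-np.array([np.cos(A),np.sin(A)]);xm=np.array([ym[1],-ym[0]]);O=np.array([527.8,229.])
def W(x,y,z): return [*(O+x*xm+y*ym),z]
print("div1 far edge",proj(w,[W(-6,-41,28)]),"div2",proj(w,[W(-6,45,28)]),"corner",proj(w,[W(-65,-130,34),W(62,-127,34)]))
hsv=cv2.cvtColor(w["img"],cv2.COLOR_BGR2HSV)
print(hsv[102:120,256,2],hsv[174:190,256,2])
e,P=meas(w,np.array([*s["eef_pos"][:2],260.5]),260.5,a,s,205)
c=s["eef_pos"]
for n,y in(("right",-86),("mid",0)):
    t=np.array(W(-6,y,10)[:2]); print(n,t.round(1))
```

```text
div1 far edge [[258.62797893 111.83714254]] div2 [[259.22595291 186.47458464]] corner [[316.29559716  22.15549387]
 [190.89697886  26.75516107]]
[201 198 188 169 183 153  82  61  61  61  96 109 121 128 159 183 199 219] [205 197 178 188 189  74  46  46  44  46  54  52  70  97 121 145]
guess px [257.9 291.8] rad 70.7 ell [255.6 275.6] [125.2 140.7] P [526.4 215.2 260.5]
pocket deg 161.9 mid [526.6 212.4 260.5]
to go x,y (mm tool) 8.2 -1.0
right [561.5 308.4]
mid [533.5 227. ]
```

Run:
```python
from look import *
for f,uv in(("v2",[(255.8,160),(256,222),(256,192),(224,192),(287,192)]),("v3",[(192,300),(322,300),(258,340),(258,290),(224,291),(295,291)])):
    w,s=pickle.load(open(f+".pkl","rb")); D=depth(w,uv); print(f,(D-s["eef_pos"]).round(1).tolist())
    # outer silhouette of the crown from depth: points within 4 mm of crown height
    V,U=np.mgrid[0:384:2,0:512:2];u=np.c_[U.ravel(),V.ravel()].astype(float)
    X=depth(w,u);zc=np.median(D[:2,2]);k=(abs(X[:,2]-zc)<2.5)&(np.hypot(*(X[:,:2]-s["eef_pos"][:2]).T)<45)&(w["z_map"][::2,::2].ravel()>0)
    h=cv2.convexHull(np.float32(X[k][:,:2]));(c,r)=cv2.minEnclosingCircle(h)
    q=s["orientation"];a=2*np.arctan2(q[1],q[0]);d=np.array(c)-s["eef_pos"][:2]
    print(zc.round(1),k.sum(),"c",np.round(c,1),"r",round(r,1),"rel tool x,y",(d@[np.cos(a),np.sin(a)]).round(1),(d@[np.sin(a),-np.cos(a)]).round(1))
```

```text
v2 [[-4.8, 27.7, -104.8], [2.5, -27.6, -104.8], [-1.2, 1.1, -101.9], [-28.2, -3.1, -103.7], [25.1, 3.8, -104.2]]
48.3 982 c [547.1  29.1] r 31.8 rel tool x,y -1.6 -2.4
v3 [[-29.0, 5.3, 31.7], [25.1, -14.1, 31.5], [-9.2, -26.2, 31.2], [0.1, 0.2, 31.1], [-14.1, 4.5, 30.9], [15.1, -6.1, 30.6]]
260.1 3486 c [527.1 215.2] r 43.7 rel tool x,y 8.3 -0.3
```

Call:
carry_out --deltas '[{"ax": 0, "ay": 0, "x": 0.025, "y": 0, "z": 0, "az": 0, "claw": 0.05}, {"ax": 0, "ay": 0, "x": 0.058, "y": 0, "z": 0, "az": 0, "claw": 0.05}, {"ax": 0, "ay": 0, "x": 0.09, "y": 0, "z": 0.015, "az": 0, "claw": 0.05}, {"ax": 0, "ay": 0, "x": 0.106, "y": 0, "z": 0.045, "az": 0, "claw": 0.05}, {"ax": 0, "ay": 0, "x": 0.111, "y": 0, "z": 0.075, "az": 0, "claw": 0.05}, {"ax": 0, "ay": 0, "x": 0.111, "y": 0, "z": 0.105, "az": 0, "claw": 0.05}, {"ax": 0, "ay": 0, "x": 0.111, "y": 0, "z": 0.13, "az": 0, "claw": 0.05}, {"ax": 0, "ay": 0, "x": 0.111, "y": 0, "z": 0.14, "az": 0, "claw": 0.05}, {"ax": 0, "ay": 0, "x": 0.111, "y": 0, "z": 0.14, "az": 0, "claw": 0.05}, {"ax": 0, "ay": 0, "x": 0.111, "y": 0, "z": 0.14, "az": 0, "claw": 0.05}]'

```text
time: 5.35
eef_pos: [562.7, 311.8, 88.8]
orientation: [0.818, 0.575, 0.0, 0.0]
wrist_force: [1.0, 0.2, -0.1]
gripper_width: 60.5
gripper_force: 65.9
```

Run:
```python
from look import *
w,s,a=look("v4")
t=r.read_camera("top")["img"][170:260,90:260]
cv2.imwrite("pics/v4.png",np.hstack([cv2.resize(w["img"],(480,360)),cv2.resize(t,(320,360))]))
print(s["wrist_force"].round(1),s["tau"].round(1))
```

```text
t 5.4 eef [563.6 312.7  90.1] q [8.179e-01 5.753e-01 1.500e-03 3.000e-04] toolx deg 70.24 q6 [-1.    0.58  0.56  1.74 -0.37  0.93 -0.63]
[ 0.2  0.9 -1.5] [ -0.1 -42.2   8.3 -19.9   0.    0.1   0. ]
```

View pics/v4.png

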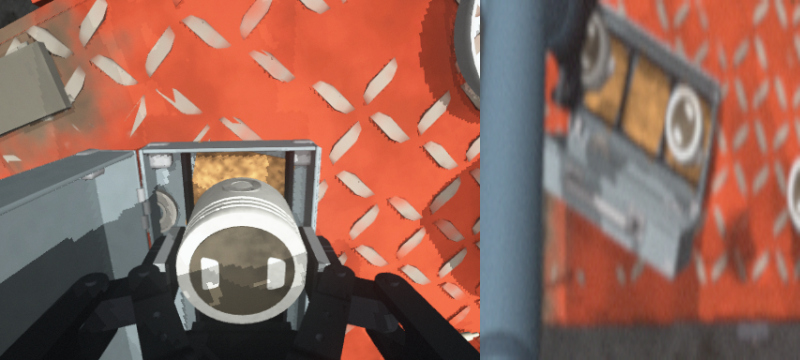

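Call:
carry_out --deltas '[{"ax": 0, "ay": 0, "x": -0.001, "y": 0, "z": 0.02, "az": 0, "claw": 0.05}, {"ax": 0, "ay": 0, "x": -0.001, "y": 0, "z": 0.035, "az": 0, "claw": 0.05}, {"ax": 0, "ay": 0, "x": -0.001, "y": 0, "z": 0.045, "az": 0, "claw": 0.05}, {"ax": 0, "ay": 0, "x": -0.001, "y": 0, "z": 0.05, "az": 0, "claw": 0.05}, {"ax": 0, "ay": 0, "x": -0.001, "y": 0, "z": 0.053, "az": 0, "claw": 0.05}, {"ax": 0, "ay": 0, "x": -0.001, "y": 0, "z": 0.055, "az": 0, "claw": 0.05}, {"ax": 0, "ay": 0, "x": -0.001, "y": 0, "z": 0.056, "az": 0, "claw": 0.05}, {"ax": 0, "ay": 0, "x": -0.001, "y": 0, "z": 0.057, "az": 0, "claw": 0.05}, {"ax": 0, "ay": 0, "x": -0.001, "y": 0, "z": 0.057, "az": 0, "claw": 0.05}]'

```text
time: 6.2
eef_pos: [561.8, 312.6, 31.6]
orientation: [0.817, 0.576, 0.0, 0.0]
wrist_force: [-0.2, 0.3, -1.2]
gripper_width: 60.8
gripper_force: 65.9
```

Call:
carry_out --deltas '[{"ax": 0, "ay": 0, "x": 0, "y": 0, "z": 0.0007, "az": 0, "claw": 0.05}, {"ax": 0, "ay": 0, "x": 0, "y": 0, "z": 0.0014, "az": 0, "claw": 0.05}, {"ax": 0, "ay": 0, "x": 0, "y": 0, "z": 0.002, "az": 0, "claw": 0.05}, {"ax": 0, "ay": 0, "x": 0, "y": 0, "z": 0.0026, "az": 0, "claw": 0.05}, {"ax": 0, "ay": 0, "x": 0, "y": 0, "z": 0.0032, "az": 0, "claw": 0.05}, {"ax": 0, "ay": 0, "x": 0, "y": 0, "z": 0.0036, "az": 0, "claw": 0.05}]'

```text
time: 6.7
eef_pos: [561.4, 312.4, 28.1]
orientation: [0.817, 0.576, -0.0, -0.0]
wrist_force: [-1.1, -1.5, 3.9]
gripper_width: 60.7
gripper_force: 66.3
```

Call:
carry_out --deltas '[{"ax": 0, "ay": 0, "x": 0, "y": 0, "z": 0, "az": 0, "claw": 0.062}, {"ax": 0, "ay": 0, "x": 0, "y": 0, "z": 0, "az": 0, "claw": 0.068}, {"ax": 0, "ay": 0, "x": 0, "y": 0, "z": 0, "az": 0, "claw": 0.074}, {"ax": 0, "ay": 0, "x": 0, "y": 0, "z": 0, "az": 0, "claw": 0.074}, {"ax": 0, "ay": 0, "x": 0, "y": 0, "z": -0.01, "az": 0, "claw": 0.074}, {"ax": 0, "ay": 0, "x": 0, "y": 0, "z": -0.03, "az": 0, "claw": 0.074}, {"ax": 0, "ay": 0, "x": 0, "y": 0, "z": -0.065, "az": 0, "claw": 0.08}, {"ax": 0, "ay": 0, "x": 0, "y": 0, "z": -0.104, "az": 0, "claw": 0.085}, {"ax": 0, "ay": 0, "x": 0, "y": 0, "z": -0.144, "az": 0, "claw": 0.085}, {"ax": 0, "ay": 0, "x": -0.02, "y": 0, "z": -0.17, "az": 0, "claw": 0.085}]'

```text
time: 7.53
eef_pos: [556.8, 299.1, 203.1]
orientation: [0.816, 0.578, 0.005, -0.001]
wrist_force: [0.6, 0.6, 2.1]
gripper_width: 84.9
gripper_force: 0.0
```

Call:
carry_out --deltas '[{"ax": 0, "ay": 0, "x": -0.035, "y": 0, "z": -0.015, "az": 0, "claw": 0.085}, {"ax": 0, "ay": 0, "x": -0.07, "y": 0, "z": -0.03, "az": 0, "claw": 0.085}, {"ax": 0, "ay": 0, "x": -0.095, "y": 0, "z": -0.03, "az": 0, "claw": 0.085}, {"ax": 0, "ay": 0, "x": -0.095, "y": 0, "z": -0.03, "az": 0, "claw": 0.085}, {"ax": 0, "ay": 0, "x": -0.095, "y": 0, "z": -0.03, "az": 0, "claw": 0.085}]'

```text
time: 7.95
eef_pos: [522.9, 201.9, 228.9]
orientation: [0.819, 0.574, 0.001, -0.001]
wrist_force: [-0.4, 0.2, 0.7]
gripper_width: 85.0
gripper_force: 0.0
```

Run:
```python
from look import *
w,s,a=look("v5",1)
meas(w,np.array([563,312,60.]),60.,a,s,205)
# move to hover over b
b=np.array([445.5,-73.5,150]);d=b-s["eef_pos"];print("to b hover tool x,y,z",d[:2]@[np.cos(a),np.sin(a)],d[:2]@[np.sin(a),-np.cos(a)],-d[2],"turn",np.radians(np.degrees(a)-65.3))
```

```text
t 8.0 eef [522.8 204.1 228.5] q [ 8.178e-01  5.755e-01  9.000e-04 -6.000e-04] toolx deg 70.28 q6 [-1.04  0.25  0.69  1.85 -0.18  1.1  -0.63]
guess px [257.1  54.9] rad 30.8 ell [256.1  56. ] [64.7 68.5] P [561.8 311.3  60. ]
pocket deg -19.8 mid [562.  310.7  60. ]
to go x,y (mm tool) 114.1 0.5
to b hover tool x,y,z -287.3714163970793 20.877007736985345 78.49340467263536 turn 0.08683827063227702
```

View pics/v5.png

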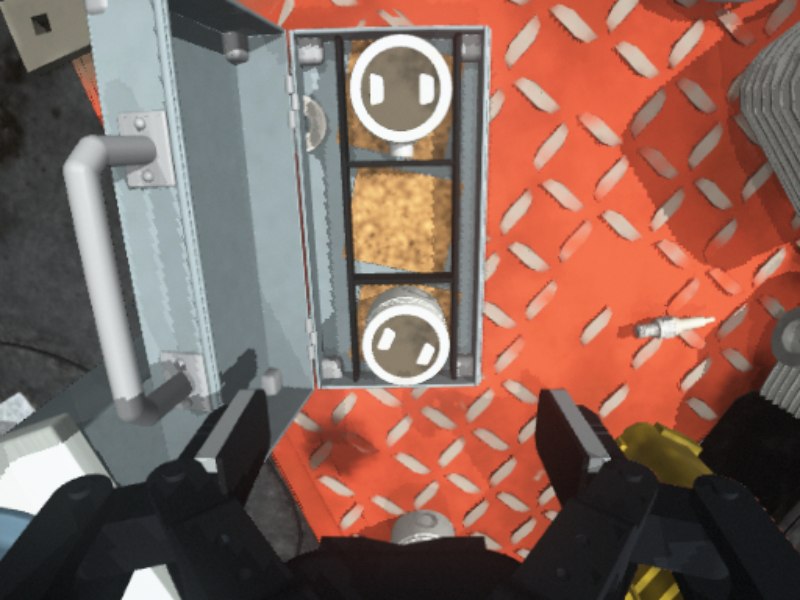

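Piston_a stands in cell_right at (400,90), pin at (402,150), with its crown measured at (562, 311), which is on target. Next is piston_b.

Call:
carry_out --deltas '[{"ax": 0, "ay": 0, "x": -0.036, "y": 0.006, "z": 0, "az": 0.02, "claw": 0.085}, {"ax": 0, "ay": 0, "x": -0.074, "y": 0.012, "z": 0, "az": 0.04, "claw": 0.085}, {"ax": 0, "ay": 0, "x": -0.112, "y": 0.018, "z": 0, "az": 0.06, "claw": 0.085}, {"ax": 0, "ay": 0, "x": -0.15, "y": 0.021, "z": 0, "az": 0.087, "claw": 0.085}, {"ax": 0, "ay": 0, "x": -0.187, "y": 0.021, "z": 0.01, "az": 0.087, "claw": 0.085}, {"ax": 0, "ay": 0, "x": -0.223, "y": 0.021, "z": 0.026, "az": 0.087, "claw": 0.085}, {"ax": 0, "ay": 0, "x": -0.257, "y": 0.021, "z": 0.046, "az": 0.087, "claw": 0.085}, {"ax": 0, "ay": 0, "x": -0.287, "y": 0.021, "z": 0.07, "az": 0.087, "claw": 0.085}, {"ax": 0, "ay": 0, "x": -0.287, "y": 0.021, "z": 0.078, "az": 0.087, "claw": 0.085}, {"ax": 0, "ay": 0, "x": -0.287, "y": 0.021, "z": 0.078, "az": 0.087, "claw": 0.085}]'

```text
time: 8.83
eef_pos: [444.0, -73.8, 147.7]
orientation: [0.842, 0.539, -0.002, -0.001]
wrist_force: [0.3, -0.4, -0.3]
gripper_width: 85.0
gripper_force: 0.0
```

Call:
carry_out --deltas '[{"ax": 0, "ay": 0, "x": 0, "y": 0, "z": 0, "az": 0, "claw": 0.085}, {"ax": 0, "ay": 0, "x": 0, "y": 0, "z": 0, "az": 0, "claw": 0.085}]'

```text
time: 9.0
eef_pos: [448.0, -71.5, 150.5]
orientation: [0.841, 0.541, 0.001, 0.001]
wrist_force: [-0.0, 0.2, -0.4]
gripper_width: 85.4
gripper_force: 0.0
```

Run:
```python
from look import *
w,s,a=look("v6")
for v in(205,235): e,P=meas(w,np.array([445.5,-73.5,50.]),50.,a,s,v)
D=depth(w,[(e[0][0],e[0][1]-30),(e[0][0],e[0][1]+30)]);print("ring depth pts",D.round(1).tolist())
v1=pickle.load(open("v1.pkl","rb"))["wrist"];print("two views",tri(v1,[(267.6,231)],w,[e[0]]).round(1))
```

```text
t 9.05 eef [448.1 -71.4 150.7] q [8.406e-01 5.416e-01 9.000e-04 7.000e-04] toolx deg 65.59 q6 [-0.77  0.13  0.89  2.16 -0.13  0.9  -0.22]
guess px [254.9 196.7] rad 37.7 ell [255.5 193. ] [72.2 77.9] P [447.4 -70.7  50. ]
pocket deg 155.0 mid [445.2 -74.7  50. ]
to go x,y (mm tool) 0.4 -0.9
guess px [254.9 196.7] rad 37.7 ell [255.2 194.3] [72.3 74. ] P [446.7 -71.6  50. ]
pocket deg 155.6 mid [445.3 -74.7  50. ]
to go x,y (mm tool) -0.7 -1.2
ring depth pts [[457.3, -48.3, 48.7], [435.1, -97.0, 49.5]]
two views [[447.1 -70.2  54.9   0.6]]
```

Call:
carry_out --deltas '[{"ax": 0, "ay": 0, "x": -0.002, "y": -0.001, "z": 0.035, "az": 0, "claw": 0.085}, {"ax": 0, "ay": 0, "x": -0.002, "y": -0.001, "z": 0.07, "az": 0, "claw": 0.085}, {"ax": 0, "ay": 0, "x": -0.002, "y": -0.001, "z": 0.1, "az": 0, "claw": 0.085}, {"ax": 0, "ay": 0, "x": -0.002, "y": -0.001, "z": 0.122, "az": 0, "claw": 0.085}, {"ax": 0, "ay": 0, "x": -0.002, "y": -0.001, "z": 0.132, "az": 0, "claw": 0.085}, {"ax": 0, "ay": 0, "x": -0.002, "y": -0.001, "z": 0.134, "az": 0, "claw": 0.085}, {"ax": 0, "ay": 0, "x": -0.002, "y": -0.001, "z": 0.134, "az": 0, "claw": 0.06}, {"ax": 0, "ay": 0, "x": -0.002, "y": -0.001, "z": 0.134, "az": 0, "claw": 0.055}, {"ax": 0, "ay": 0, "x": -0.002, "y": -0.001, "z": 0.134, "az": 0, "claw": 0.05}, {"ax": 0, "ay": 0, "x": -0.002, "y": -0.001, "z": 0.134, "az": 0, "claw": 0.05}]'

```text
time: 9.88
eef_pos: [446.2, -74.3, 17.5]
orientation: [0.842, 0.54, 0.002, 0.001]
wrist_force: [-1.1, 0.8, 6.3]
gripper_width: 61.1
gripper_force: 65.7
```

Call:
carry_out --deltas '[{"ax": 0, "ay": 0, "x": 0, "y": 0, "z": -0.03, "az": 0, "claw": 0.05}, {"ax": 0, "ay": 0, "x": 0, "y": 0, "z": -0.068, "az": 0, "claw": 0.05}, {"ax": 0, "ay": 0, "x": 0, "y": 0, "z": -0.106, "az": 0, "claw": 0.05}, {"ax": 0, "ay": 0, "x": 0.012, "y": 0, "z": -0.142, "az": 0, "claw": 0.05}, {"ax": 0, "ay": 0, "x": 0.034, "y": -0.002, "z": -0.174, "az": -0.02, "claw": 0.05}, {"ax": 0, "ay": 0, "x": 0.064, "y": -0.004, "z": -0.2, "az": -0.04, "claw": 0.05}, {"ax": 0, "ay": 0, "x": 0.1, "y": -0.008, "z": -0.213, "az": -0.06, "claw": 0.05}, {"ax": 0, "ay": 0, "x": 0.138, "y": -0.014, "z": -0.213, "az": -0.08, "claw": 0.05}, {"ax": 0, "ay": 0, "x": 0.176, "y": -0.021, "z": -0.213, "az": -0.087, "claw": 0.05}, {"ax": 0, "ay": 0, "x": 0.213, "y": -0.029, "z": -0.213, "az": -0.087, "claw": 0.05}]'

```text
time: 10.72
eef_pos: [507.3, 133.1, 230.0]
orientation: [0.817, 0.576, 0.002, -0.001]
wrist_force: [1.0, -0.5, -2.1]
gripper_width: 60.6
gripper_force: 66.6
```

Call:
carry_out --deltas '[{"ax": 0, "ay": 0, "x": 0.036, "y": 0, "z": 0, "az": 0, "claw": 0.05}, {"ax": 0, "ay": 0, "x": 0.066, "y": 0, "z": 0, "az": 0, "claw": 0.05}, {"ax": 0, "ay": 0, "x": 0.09, "y": 0, "z": 0, "az": 0, "claw": 0.05}, {"ax": 0, "ay": 0, "x": 0.1, "y": -0.004, "z": 0, "az": 0, "claw": 0.05}, {"ax": 0, "ay": 0, "x": 0.1, "y": -0.008, "z": 0.02, "az": 0, "claw": 0.05}, {"ax": 0, "ay": 0, "x": 0.1, "y": -0.008, "z": 0.05, "az": 0, "claw": 0.05}, {"ax": 0, "ay": 0, "x": 0.1, "y": -0.008, "z": 0.075, "az": 0, "claw": 0.05}, {"ax": 0, "ay": 0, "x": 0.1, "y": -0.008, "z": 0.08, "az": 0, "claw": 0.05}, {"ax": 0, "ay": 0, "x": 0.1, "y": -0.008, "z": 0.08, "az": 0, "claw": 0.05}, {"ax": 0, "ay": 0, "x": 0.1, "y": -0.008, "z": 0.08, "az": 0, "claw": 0.05}]'

```text
time: 11.55
eef_pos: [533.3, 227.3, 149.7]
orientation: [0.818, 0.576, 0.0, 0.0]
wrist_force: [1.0, -0.4, -1.4]
gripper_width: 60.7
gripper_force: 66.6
```

Run:
```python
from look import *
w,s,a=look("v7")
g=proj(w,[[*s["eef_pos"][:2],s["eef_pos"][2]+32]])[0];print(g)
D=depth(w,[(g[0],g[1]+50),(g[0]-62,g[1]),(g[0]+62,g[1])])-s["eef_pos"];print(D.round(1).tolist())
x=np.array([np.cos(a),np.sin(a)]);y=np.array([x[1],-x[0]])
for t in((534.5,229.8),): d=np.array(t)-s["eef_pos"][:2];print("togo",d@x,d@y)
cv2.imwrite("pics/v7.png",cv2.resize(w["img"],(800,600)))
```

```text
t 11.6 eef [534.1 227.8 150.6] q [8.177e-01 5.757e-01 1.500e-03 2.000e-04] toolx deg 70.3 q6 [-1.05  0.41  0.71  1.87 -0.32  0.98 -0.55]
[257.69778119 289.51098911]
[[-9.9, -27.9, 30.0], [26.4, 74.9, 141.4], [25.0, -11.1, 29.5]]
togo 2.04375186559696 -0.28249996541787525
```

View pics/v7.png

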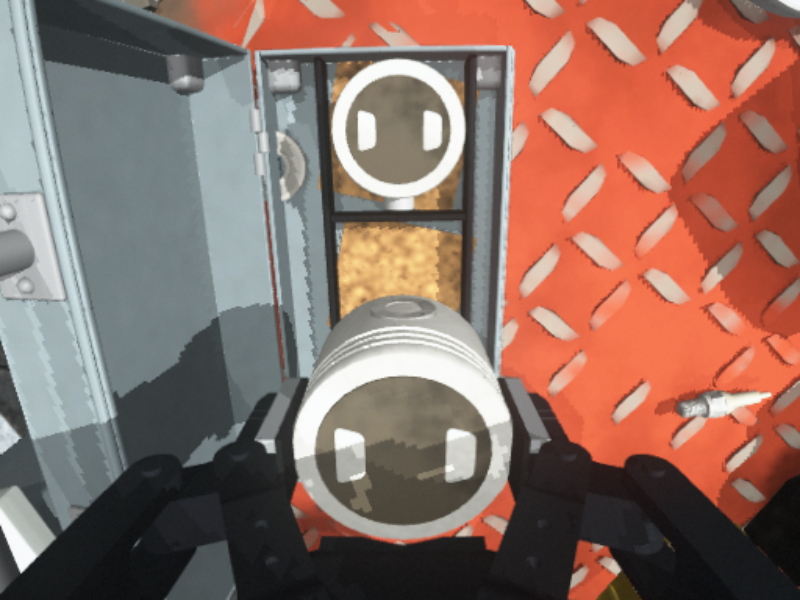

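The view shows piston_b held square above cell_mid. Piston_a is upright in cell_right at (398,128), pin at (400,203). I'll lower piston_b.

Call:
carry_out --deltas '[{"ax": 0, "ay": 0, "x": 0.003, "y": 0, "z": 0.03, "az": 0, "claw": 0.05}, {"ax": 0, "ay": 0, "x": 0.003, "y": 0, "z": 0.06, "az": 0, "claw": 0.05}, {"ax": 0, "ay": 0, "x": 0.003, "y": 0, "z": 0.085, "az": 0, "claw": 0.05}, {"ax": 0, "ay": 0, "x": 0.003, "y": 0, "z": 0.1, "az": 0, "claw": 0.05}, {"ax": 0, "ay": 0, "x": 0.003, "y": 0, "z": 0.108, "az": 0, "claw": 0.05}, {"ax": 0, "ay": 0, "x": 0.003, "y": 0, "z": 0.113, "az": 0, "claw": 0.05}, {"ax": 0, "ay": 0, "x": 0.003, "y": 0, "z": 0.116, "az": 0, "claw": 0.05}, {"ax": 0, "ay": 0, "x": 0.003, "y": 0, "z": 0.118, "az": 0, "claw": 0.05}, {"ax": 0, "ay": 0, "x": 0.003, "y": 0, "z": 0.118, "az": 0, "claw": 0.05}]'

```text
time: 12.35
eef_pos: [534.9, 231.2, 31.8]
orientation: [0.817, 0.576, 0.001, 0.0]
wrist_force: [-0.2, -0.4, -2.4]
gripper_width: 60.7
gripper_force: 66.6
```

Call:
carry_out --deltas '[{"ax": 0, "ay": 0, "x": 0, "y": 0, "z": 0.0008, "az": 0, "claw": 0.05}, {"ax": 0, "ay": 0, "x": 0, "y": 0, "z": 0.0016, "az": 0, "claw": 0.05}, {"ax": 0, "ay": 0, "x": 0, "y": 0, "z": 0.0024, "az": 0, "claw": 0.05}, {"ax": 0, "ay": 0, "x": 0, "y": 0, "z": 0.003, "az": 0, "claw": 0.05}, {"ax": 0, "ay": 0, "x": 0, "y": 0, "z": 0.0036, "az": 0, "claw": 0.05}, {"ax": 0, "ay": 0, "x": 0, "y": 0, "z": 0.004, "az": 0, "claw": 0.05}, {"ax": 0, "ay": 0, "x": 0, "y": 0, "z": 0.0042, "az": 0, "claw": 0.05}]'

```text
time: 12.93
eef_pos: [533.9, 230.9, 27.7]
orientation: [0.817, 0.576, -0.0, -0.001]
wrist_force: [-3.6, -0.4, 8.0]
gripper_width: 60.6
gripper_force: 67.5
```

Call:
carry_out --deltas '[{"ax": 0, "ay": 0, "x": 0, "y": 0, "z": 0, "az": 0, "claw": 0.062}, {"ax": 0, "ay": 0, "x": 0, "y": 0, "z": 0, "az": 0, "claw": 0.068}, {"ax": 0, "ay": 0, "x": 0, "y": 0, "z": 0, "az": 0, "claw": 0.074}, {"ax": 0, "ay": 0, "x": 0, "y": 0, "z": 0, "az": 0, "claw": 0.074}, {"ax": 0, "ay": 0, "x": 0, "y": 0, "z": -0.01, "az": 0, "claw": 0.074}, {"ax": 0, "ay": 0, "x": 0, "y": 0, "z": -0.03, "az": 0, "claw": 0.074}, {"ax": 0, "ay": 0, "x": 0, "y": 0, "z": -0.068, "az": 0, "claw": 0.074}, {"ax": 0, "ay": 0, "x": 0, "y": 0, "z": -0.108, "az": 0, "claw": 0.074}, {"ax": 0, "ay": 0, "x": 0, "y": 0, "z": -0.148, "az": 0, "claw": 0.074}, {"ax": 0, "ay": 0, "x": 0, "y": 0, "z": -0.188, "az": 0, "claw": 0.074}]'

```text
time: 13.77
eef_pos: [533.6, 230.2, 216.7]
orientation: [0.818, 0.576, -0.0, 0.0]
wrist_force: [0.6, 1.2, 0.1]
gripper_width: 73.8
gripper_force: 0.0
```

Call:
carry_out --deltas '[{"ax": 0, "ay": 0, "x": 0, "y": 0, "z": -0.04, "az": 0, "claw": 0.06}, {"ax": 0, "ay": 0, "x": 0, "y": 0, "z": -0.08, "az": 0, "claw": 0.05}, {"ax": 0, "ay": 0, "x": -0.02, "y": 0, "z": -0.1, "az": 0, "claw": 0.05}, {"ax": 0, "ay": 0, "x": -0.03, "y": 0, "z": -0.1, "az": 0, "claw": 0.05}, {"ax": 0, "ay": 0, "x": -0.03, "y": 0, "z": -0.1, "az": 0, "claw": 0.05}, {"ax": 0, "ay": 0, "x": -0.03, "y": 0, "z": -0.1, "az": 0, "claw": 0.05}]'

```text
time: 14.27
eef_pos: [523.1, 201.7, 314.0]
orientation: [0.818, 0.575, -0.0, -0.001]
wrist_force: [0.5, 0.1, -0.2]
gripper_width: 49.7
gripper_force: 0.0
```

```bash
cat > handle.py <<'E'
from look import *
def bar(w,us,vs):
    """light bar: per row, midpoint of the bright low-saturation run nearest guess col; rows vs, guess cols us"""
    hsv=cv2.cvtColor(w["img"],cv2.COLOR_BGR2HSV);g=cv2.cvtColor(w["img"],cv2.COLOR_BGR2GRAY).astype(int);out=[]
    for u,v in zip(us,vs):
        m=(g[v]>105);u=int(u)
        if not m[u]: continue
        l=u
        while l>0 and m[l-1]: l-=1
        h=u
        while h<511 and m[h+1]: h+=1
        if h-l<30: out.append(((l+h)/2,v,h-l+1))
    return np.array(out)
E
python3 - <<'E'
from handle import *
w,s,a=look("v8",1)
for n,X in(("a",(562,311.3,60.)),("b",(535,231,60.))): meas(w,np.array(X),60.,a,s,205)
w5,_=pickle.load(open("v5.pkl","rb"))
b5=bar(w5,np.linspace(52,80,15),np.linspace(125,235,15).astype(int));print(b5[::3].round(1).tolist())
D=depth(w5,b5[:,:2]);print(D[::3].round(1).tolist())
E
```

```text
t 14.32 eef [522.6 202.6 313.1] q [ 8.174e-01  5.760e-01 -1.100e-03 -6.000e-04] toolx deg 70.34 q6 [-1.15  0.18  0.8   1.75 -0.14  1.27 -0.66]
guess px [256.9  63.9] rad 24.3 ell [256.9  64. ] [51.  53.4] P [561.9 311.3  60. ]
pocket deg 160.8 mid [562.1 310.6  60. ]
to go x,y (mm tool) 115.5 0.5
guess px [258.2 133.4] rad 24.2 ell [258.3 133.9] [47.4 51.1] P [534.9 230.3  60. ]
pocket deg -19.6 mid [534.7 229.7  60. ]
to go x,y (mm tool) 30.2 2.3
[[53.5, 125.0, 22.0], [58.5, 148.0, 22.0], [63.0, 172.0, 21.0], [68.5, 195.0, 20.0], [73.5, 219.0, 20.0]]
[[437.8, 302.2, 203.7], [433.6, 289.8, 203.4], [428.8, 276.4, 203.3], [425.0, 262.8, 203.9], [419.4, 248.1, 203.5]]
```

View pics/v8.png

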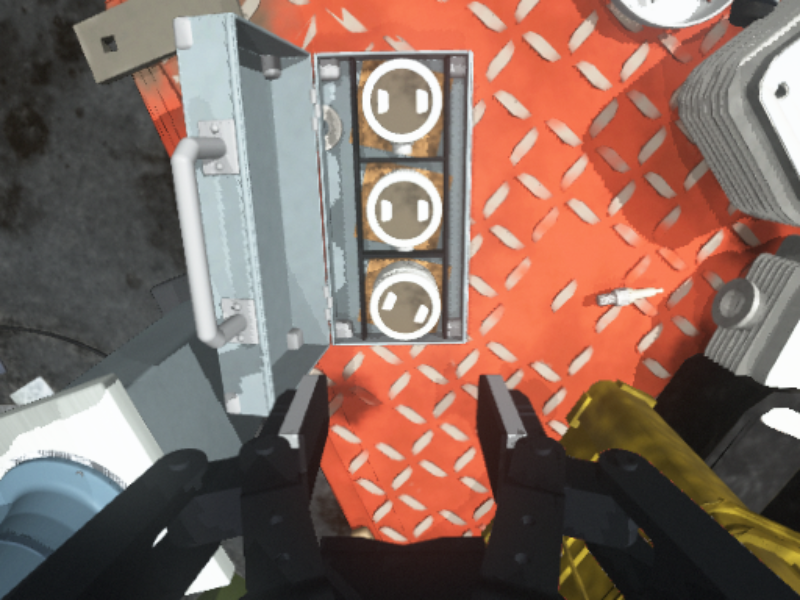

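The view shows all three pistons upright: (402,100), (403,210) and (405,305). Piston_b's crown measures (535, 230), on target. The handle bar runs from (183,165) to (205,325). I'll measure its position and height from two wrist positions.

Run:
```python
from handle import *
w,s=pickle.load(open("v8.pkl","rb"));w5,_=pickle.load(open("v5.pkl","rb"));a=np.radians(70.34)
A=np.radians(71.);ym=-np.array([np.cos(A),np.sin(A)]);xm=np.array([ym[1],-ym[0]]);O=np.array([527.8,229.])
b8=bar(w,np.linspace(118.5,130,13),np.linspace(112,202,13).astype(int));b5=bar(w5,np.linspace(53,80,15),np.linspace(125,235,15).astype(int))
print(b8[::3].round(1).tolist())
l8,l5=np.polyfit(b8[:,1],b8[:,0],1),np.polyfit(b5[:,1],b5[:,0],1)
def cf(P): return np.c_[(P[:,:2]-O)@xm,(P[:,:2]-O)@ym,P[:,2]].round(1)
print("depth v8",cf(depth(w,b8[:,:2]))[::4].tolist()); print("depth v5",cf(depth(w5,b5[:,:2]))[::4].tolist())
for z in(190,198,205):
    print(z,"v8",cf(onplane(w,b8[:,:2],z))[::6].tolist(),"v5",cf(onplane(w5,b5[:,:2],z))[::6].tolist())
# two-view: plane through v5 camera centre and bar line, intersect v8 rays
o5,d5=ray(w5,b5[:,:2]);n=np.linalg.svd(d5)[2][2]
o8,d8=ray(w,b8[:,:2]);X=o8+d8*(((o5-o8)@n)/(d8@n))[:,None];print("two-view",cf(X)[::3].tolist())
```

```text
[]Traceback (most recent call last):
  File "<stdin>", line 6, in <module>
IndexError: too many indices for array: array is 1-dimensional, but 2 were indexed
```

```bash
sed -i 's/m=(g\[v\]>105);/m=(g[v]>95)\&(hsv[v,:,1]<24);/' handle.py
cat > m3.py <<'E'
from handle import *
w,s=pickle.load(open("v8.pkl","rb"));w5,_=pickle.load(open("v5.pkl","rb"))
for x in(w,w5):
    h=cv2.cvtColor(x["img"],cv2.COLOR_BGR2HSV); v,c=(160,124) if x is w else (180,65)
    print(h[v,c-14:c+22:2,1].tolist(),h[v,c-14:c+22:2,2].tolist())
A=np.radians(71.);ym=-np.array([np.cos(A),np.sin(A)]);xm=np.array([ym[1],-ym[0]]);O=np.array([527.8,229.])
b8=bar(w,np.linspace(118.5,130,13),np.linspace(112,202,13).astype(int));b5=bar(w5,np.linspace(53,80,15),np.linspace(125,235,15).astype(int))
print(b8[::3].round(1).tolist(),b5[::3].round(1).tolist())
def cf(P): return np.c_[(P[:,:2]-O)@xm,(P[:,:2]-O)@ym,P[:,2]].round(1)
print("depth v8",cf(depth(w,b8[:,:2]))[::4].tolist()); print("depth v5",cf(depth(w5,b5[:,:2]))[::4].tolist())
for z in(190,198,205):
    print(z,"v8",cf(onplane(w,b8[:,:2],z))[::6].tolist(),"v5",cf(onplane(w5,b5[:,:2],z))[::6].tolist())
o5,d5=ray(w5,b5[:,:2]);n=np.linalg.svd(d5)[2][2]
o8,d8=ray(w,b8[:,:2]);X=o8+d8*(((o5-o8)@n)/(d8@n))[:,None];print("two-view",cf(X)[::3].tolist())
E
python3 m3.py
```

```text
[5, 14, 5, 16, 6, 5, 3, 3, 2, 6, 7, 25, 27, 25, 26, 22, 24, 21] [52, 54, 51, 49, 167, 214, 230, 234, 232, 218, 177, 191, 208, 208, 207, 205, 206, 220]
[11, 14, 5, 5, 5, 5, 6, 5, 4, 5, 7, 3, 4, 10, 7, 11, 11, 24] [70, 73, 140, 194, 210, 218, 221, 221, 214, 204, 188, 157, 117, 80, 69, 70, 68, 199]
[[118.0, 112.0, 15.0], [121.0, 134.0, 15.0], [124.0, 157.0, 15.0], [127.0, 179.0, 15.0], [131.0, 202.0, 15.0]] [[54.0, 125.0, 23.0], [58.5, 148.0, 22.0], [63.5, 172.0, 22.0], [68.5, 195.0, 22.0], [74.0, 219.0, 21.0]]
depth v8 [[109.6, -41.4, 202.8], [109.2, -16.6, 203.6], [108.8, 9.5, 204.0], [108.7, 37.2, 204.1]]
depth v5 [[108.6, -39.9, 203.7], [107.6, -22.4, 204.8], [108.6, -3.3, 203.2], [108.3, 17.3, 203.5]]
190 v8 [[115.4, -40.8, 190.0], [115.6, -1.1, 190.0], [115.2, 42.2, 190.0]] v5 [[118.0, -38.9, 190.0], [117.9, -9.4, 190.0], [117.5, 22.9, 190.0]]
198 v8 [[111.7, -41.2, 198.0], [111.9, -2.6, 198.0], [111.5, 39.3, 198.0]] v5 [[112.5, -39.5, 198.0], [112.4, -11.3, 198.0], [112.1, 19.5, 198.0]]
205 v8 [[108.5, -41.5, 205.0], [108.7, -4.0, 205.0], [108.3, 36.8, 205.0]] v5 [[107.7, -40.0, 205.0], [107.6, -13.0, 205.0], [107.3, 16.6, 205.0]]
two-view [[110.5, -41.3, 200.8], [110.5, -23.0, 200.8], [111.1, -3.0, 199.7], [111.7, 17.2, 198.8], [110.1, 38.3, 201.0]]
```

The bar centre is at case (111, 0, 199), so the lid angle is about 1.74 rad. I'll go above the handle.

Call:
carry_out --deltas '[{"ax": 0, "ay": 0, "x": 0.008, "y": -0.035, "z": 0, "az": -0.01, "claw": 0.045}, {"ax": 0, "ay": 0, "x": 0.016, "y": -0.07, "z": 0, "az": -0.01, "claw": 0.045}, {"ax": 0, "ay": 0, "x": 0.022, "y": -0.1, "z": 0.01, "az": -0.01, "claw": 0.045}, {"ax": 0, "ay": 0, "x": 0.025, "y": -0.114, "z": 0.035, "az": -0.01, "claw": 0.045}, {"ax": 0, "ay": 0, "x": 0.025, "y": -0.115, "z": 0.06, "az": -0.01, "claw": 0.045}, {"ax": 0, "ay": 0, "x": 0.025, "y": -0.115, "z": 0.073, "az": -0.01, "claw": 0.045}, {"ax": 0, "ay": 0, "x": 0.025, "y": -0.115, "z": 0.073, "az": -0.01, "claw": 0.045}, {"ax": 0, "ay": 0, "x": 0.025, "y": -0.115, "z": 0.073, "az": -0.01, "claw": 0.045}, {"ax": 0, "ay": 0, "x": 0.025, "y": -0.115, "z": 0.073, "az": -0.01, "claw": 0.045}]'

```text
time: 15.07
eef_pos: [424.1, 265.0, 241.5]
orientation: [0.814, 0.58, -0.0, 0.0]
wrist_force: [0.0, 0.6, 0.5]
gripper_width: 45.0
gripper_force: 0.0
```

Run:
```python
from look import *
w,s,a=look("v9",1)
g=proj(w,[[422.8,265.1,199]])[0];print("bar px",g)
x=np.array([np.cos(a),np.sin(a)]);y=np.array([x[1],-x[0]])
h=cv2.cvtColor(w["img"],cv2.COLOR_BGR2HSV)
for v in(int(g[1])-25,int(g[1])-8,int(g[1])):
    row=(h[v,:,1]<24)&(h[v,:,2]>100); u=int(g[0]); l=h_=u
    while row[l-1]: l-=1
    while row[h_+1]: h_+=1
    P=onplane(w,[[(l+h_)/2,v]],199)[0];print(v,l,h_,P.round(1),"to go y",((P-s["eef_pos"])[:2]@y).round(1), depth(w,[[(l+h_)/2,v]]).round(1))
```

```text
t 15.12 eef [424.6 265.2 242.2] q [8.146e-01 5.800e-01 6.000e-04 2.000e-04] toolx deg 70.9 q6 [-1.32  0.09  0.72  1.97 -0.06  1.11 -0.9 ]
bar px [254.59066105 221.36537982]
196 241 264 [427.4 282.3 199. ] to go y -3.0 [[428.1 284.3 205.1]]
213 245 271 [426.9 270.  199. ] to go y 0.6 [[427.5 271.8 203.7]]
221 244 263 [422.2 265.6 199. ] to go y -2.4 [[423.  267.8 204.4]]
```

Call:
carry_out --deltas '[{"ax": 0, "ay": 0, "x": 0, "y": -0.0025, "z": 0.02, "az": 0, "claw": 0.045}, {"ax": 0, "ay": 0, "x": 0, "y": -0.0025, "z": 0.04, "az": 0, "claw": 0.045}, {"ax": 0, "ay": 0, "x": 0, "y": -0.0025, "z": 0.055, "az": 0, "claw": 0.045}, {"ax": 0, "ay": 0, "x": 0, "y": -0.0025, "z": 0.062, "az": 0, "claw": 0.045}, {"ax": 0, "ay": 0, "x": 0, "y": -0.0025, "z": 0.062, "az": 0, "claw": 0.03}, {"ax": 0, "ay": 0, "x": 0, "y": -0.0025, "z": 0.062, "az": 0, "claw": 0.015}, {"ax": 0, "ay": 0, "x": 0, "y": -0.0025, "z": 0.062, "az": 0, "claw": 0.005}, {"ax": 0, "ay": 0, "x": 0, "y": -0.0025, "z": 0.062, "az": 0, "claw": 0.005}, {"ax": 0, "ay": 0, "x": 0, "y": -0.0025, "z": 0.062, "az": 0, "claw": 0.005}, {"ax": 0, "ay": 0, "x": 0, "y": -0.0025, "z": 0.062, "az": 0, "claw": 0.005}]'

```text
time: 15.95
eef_pos: [422.3, 266.2, 180.9]
orientation: [0.814, 0.58, 0.001, -0.0]
wrist_force: [-1.3, -0.8, 5.7]
gripper_width: 10.0
gripper_force: 59.0
```

Run:
```python
import numpy as np
f=[1.8425]
for st,n in((.03,1),(.05,23),(.045,5),(.035,5),(.02,6)): 
    for _ in range(n): f.append(f[-1]-st)
f=[max(x,.1055) for x in f];
for c in range(0,len(f)-1,10):
    p0=f[c];print("call",c//10,"phi0",round(p0,3),"end th",round(f[min(c+10,len(f)-1)]-.1055,3))
    print([(round(.171*(np.cos(x)-np.cos(p0)),4),round(.171*(np.sin(p0)-np.sin(x)),4)) for x in f[c+1:c+11]])
```

```text
call 0 phi0 1.843 end th 1.257
[(np.float64(0.005), np.float64(-0.0013)), (np.float64(0.0133), np.float64(-0.0031)), (np.float64(0.0217), np.float64(-0.0046)), (np.float64(0.0302), np.float64(-0.0056)), (np.float64(0.0388), np.float64(-0.0061)), (np.float64(0.0473), np.float64(-0.0063)), (np.float64(0.0559), np.float64(-0.006)), (np.float64(0.0644), np.float64(-0.0053)), (np.float64(0.0728), np.float64(-0.0041)), (np.float64(0.0813), np.float64(-0.0026))]
call 1 phi0 1.362 end th 0.757
[(np.float64(0.0083), np.float64(0.002)), (np.float64(0.0165), np.float64(0.0044)), (np.float64(0.0246), np.float64(0.0072)), (np.float64(0.0325), np.float64(0.0104)), (np.float64(0.0403), np.float64(0.0139)), (np.float64(0.0479), np.float64(0.0179)), (np.float64(0.0552), np.float64(0.0223)), (np.float64(0.0624), np.float64(0.027)), (np.float64(0.0693), np.float64(0.032)), (np.float64(0.0759), np.float64(0.0374))]
call 2 phi0 0.862 end th 0.297
[(np.float64(0.0064), np.float64(0.0057)), (np.float64(0.0124), np.float64(0.0118)), (np.float64(0.0182), np.float64(0.0181)), (np.float64(0.0236), np.float64(0.0247)), (np.float64(0.0282), np.float64(0.0309)), (np.float64(0.0325), np.float64(0.0372)), (np.float64(0.0365), np.float64(0.0438)), (np.float64(0.0402), np.float64(0.0505)), (np.float64(0.0437), np.float64(0.0574)), (np.float64(0.0461), np.float64(0.0629))]
call 3 phi0 0.402 end th 0.037
[(np.float64(0.0022), np.float64(0.0055)), (np.float64(0.0043), np.float64(0.0112)), (np.float64(0.0062), np.float64(0.0169)), (np.float64(0.0078), np.float64(0.0226)), (np.float64(0.0087), np.float64(0.0259)), (np.float64(0.0095), np.float64(0.0292)), (np.float64(0.0102), np.float64(0.0326)), (np.float64(0.0108), np.float64(0.0359)), (np.float64(0.0114), np.float64(0.0393)), (np.float64(0.0119), np.float64(0.0427))]
```

Call:
carry_out --deltas '[{"ax": 0, "ay": 0, "az": 0, "x": 0, "y": 0.005, "z": -0.0013, "claw": 0.005}, {"ax": 0, "ay": 0, "az": 0, "x": 0, "y": 0.0133, "z": -0.0031, "claw": 0.005}, {"ax": 0, "ay": 0, "az": 0, "x": 0, "y": 0.0217, "z": -0.0046, "claw": 0.005}, {"ax": 0, "ay": 0, "az": 0, "x": 0, "y": 0.0302, "z": -0.0056, "claw": 0.005}, {"ax": 0, "ay": 0, "az": 0, "x": 0, "y": 0.0388, "z": -0.0061, "claw": 0.005}, {"ax": 0, "ay": 0, "az": 0, "x": 0, "y": 0.0473, "z": -0.0063, "claw": 0.005}, {"ax": 0, "ay": 0, "az": 0, "x": 0, "y": 0.0559, "z": -0.006, "claw": 0.005}, {"ax": 0, "ay": 0, "az": 0, "x": 0, "y": 0.0644, "z": -0.0053, "claw": 0.005}, {"ax": 0, "ay": 0, "az": 0, "x": 0, "y": 0.0728, "z": -0.0041, "claw": 0.005}, {"ax": 0, "ay": 0, "az": 0, "x": 0, "y": 0.0813, "z": -0.0026, "claw": 0.005}]'

```text
time: 16.78
eef_pos: [498.2, 240.4, 181.9]
orientation: [0.814, 0.581, 0.0, -0.001]
wrist_force: [-3.2, 3.7, 1.8]
gripper_width: 10.3
gripper_force: 63.6
```

Call:
carry_out --deltas '[{"ax": 0, "ay": 0, "az": 0, "x": 0, "y": 0.0083, "z": 0.002, "claw": 0.005}, {"ax": 0, "ay": 0, "az": 0, "x": 0, "y": 0.0165, "z": 0.0044, "claw": 0.005}, {"ax": 0, "ay": 0, "az": 0, "x": 0, "y": 0.0246, "z": 0.0072, "claw": 0.005}, {"ax": 0, "ay": 0, "az": 0, "x": 0, "y": 0.0325, "z": 0.0104, "claw": 0.005}, {"ax": 0, "ay": 0, "az": 0, "x": 0, "y": 0.0403, "z": 0.0139, "claw": 0.005}, {"ax": 0, "ay": 0, "az": 0, "x": 0, "y": 0.0479, "z": 0.0179, "claw": 0.005}, {"ax": 0, "ay": 0, "az": 0, "x": 0, "y": 0.0552, "z": 0.0223, "claw": 0.005}, {"ax": 0, "ay": 0, "az": 0, "x": 0, "y": 0.0624, "z": 0.027, "claw": 0.005}, {"ax": 0, "ay": 0, "az": 0, "x": 0, "y": 0.0693, "z": 0.032, "claw": 0.005}, {"ax": 0, "ay": 0, "az": 0, "x": 0, "y": 0.0759, "z": 0.0374, "claw": 0.005}]'

```text
time: 17.62
eef_pos: [571.4, 215.1, 144.5]
orientation: [0.814, 0.58, 0.001, -0.0]
wrist_force: [-0.4, 6.0, -0.5]
gripper_width: 9.6
gripper_force: 61.6
```

Call:
carry_out --deltas '[{"ax": 0, "ay": 0, "az": 0, "x": 0, "y": 0.0064, "z": 0.0057, "claw": 0.005}, {"ax": 0, "ay": 0, "az": 0, "x": 0, "y": 0.0124, "z": 0.0118, "claw": 0.005}, {"ax": 0, "ay": 0, "az": 0, "x": 0, "y": 0.0182, "z": 0.0181, "claw": 0.005}, {"ax": 0, "ay": 0, "az": 0, "x": 0, "y": 0.0236, "z": 0.0247, "claw": 0.005}, {"ax": 0, "ay": 0, "az": 0, "x": 0, "y": 0.0282, "z": 0.0309, "claw": 0.005}, {"ax": 0, "ay": 0, "az": 0, "x": 0, "y": 0.0325, "z": 0.0372, "claw": 0.005}, {"ax": 0, "ay": 0, "az": 0, "x": 0, "y": 0.0365, "z": 0.0438, "claw": 0.005}, {"ax": 0, "ay": 0, "az": 0, "x": 0, "y": 0.0402, "z": 0.0505, "claw": 0.005}, {"ax": 0, "ay": 0, "az": 0, "x": 0, "y": 0.0437, "z": 0.0574, "claw": 0.005}, {"ax": 0, "ay": 0, "az": 0, "x": 0, "y": 0.0461, "z": 0.0629, "claw": 0.005}]'

```text
time: 18.45
eef_pos: [614.6, 199.9, 80.8]
orientation: [0.814, 0.581, 0.001, -0.0]
wrist_force: [0.9, 6.1, 2.9]
gripper_width: 9.7
gripper_force: 60.5
```

Call:
carry_out --deltas '[{"ax": 0, "ay": 0, "az": 0, "x": 0, "y": 0.0022, "z": 0.0055, "claw": 0.005}, {"ax": 0, "ay": 0, "az": 0, "x": 0, "y": 0.0043, "z": 0.0112, "claw": 0.005}, {"ax": 0, "ay": 0, "az": 0, "x": 0, "y": 0.0062, "z": 0.0169, "claw": 0.005}, {"ax": 0, "ay": 0, "az": 0, "x": 0, "y": 0.0078, "z": 0.0226, "claw": 0.005}, {"ax": 0, "ay": 0, "az": 0, "x": 0, "y": 0.0087, "z": 0.0259, "claw": 0.005}, {"ax": 0, "ay": 0, "az": 0, "x": 0, "y": 0.0095, "z": 0.0292, "claw": 0.005}, {"ax": 0, "ay": 0, "az": 0, "x": 0, "y": 0.0102, "z": 0.0326, "claw": 0.005}, {"ax": 0, "ay": 0, "az": 0, "x": 0, "y": 0.0108, "z": 0.0359, "claw": 0.005}, {"ax": 0, "ay": 0, "az": 0, "x": 0, "y": 0.0114, "z": 0.0385, "claw": 0.005}, {"ax": 0, "ay": 0, "az": 0, "x": 0, "y": 0.0117, "z": 0.041, "claw": 0.005}]'

```text
time: 19.28
eef_pos: [625.1, 196.3, 39.9]
orientation: [0.814, 0.581, 0.0, -0.0]
wrist_force: [0.4, 4.7, 2.4]
gripper_width: 9.8
gripper_force: 58.5
```

Call:
carry_out --deltas '[{"ax": 0, "ay": 0, "az": 0, "x": 0, "y": 0.0002, "z": 0.0012, "claw": 0.005}, {"ax": 0, "ay": 0, "az": 0, "x": 0, "y": 0.0004, "z": 0.0024, "claw": 0.005}, {"ax": 0, "ay": 0, "az": 0, "x": 0, "y": 0.0005, "z": 0.0034, "claw": 0.005}, {"ax": 0, "ay": 0, "az": 0, "x": 0, "y": 0.0006, "z": 0.0044, "claw": 0.005}, {"ax": 0, "ay": 0, "az": 0, "x": 0, "y": 0.0007, "z": 0.0054, "claw": 0.005}, {"ax": 0, "ay": 0, "az": 0, "x": 0, "y": 0.0008, "z": 0.0062, "claw": 0.005}, {"ax": 0, "ay": 0, "az": 0, "x": 0, "y": 0.0008, "z": 0.007, "claw": 0.005}, {"ax": 0, "ay": 0, "az": 0, "x": 0, "y": 0.0008, "z": 0.0078, "claw": 0.005}, {"ax": 0, "ay": 0, "az": 0, "x": 0, "y": 0.0008, "z": 0.0078, "claw": 0.005}]'

```text
time: 20.03
eef_pos: [625.5, 196.3, 36.2]
orientation: [0.814, 0.581, -0.0, -0.002]
wrist_force: [-8.2, 4.7, 20.0]
gripper_width: 9.7
gripper_force: 60.6
```

Run:
```python
from look import *
w,s,a=look("v10")
A=np.radians(71.);ym=-np.array([np.cos(A),np.sin(A)]);xm=np.array([ym[1],-ym[0]]);O=np.array([527.8,229.])
V,U=np.mgrid[0:384:3,0:512:3];u=np.c_[U.ravel(),V.ravel()].astype(float);X=depth(w,u)
x=(X[:,:2]-O)@xm;y=(X[:,:2]-O)@ym;z=X[:,2];k0=w["z_map"][::3,::3].ravel()>0
for x0 in(-60,-50,-40,-20,0,20,40,55):
    k=k0&(abs(x-x0)<4)&(abs(y)<128)&(z>45)&(z<95);print("lid x",x0,k.sum(),np.round(np.percentile(z[k],[10,50,90]),1) if k.sum() else "")
k=k0&(abs(x+105)<5)&(abs(y)<48)&(z>30)&(z<75);print("bar",k.sum(),np.round(np.percentile(z[k],[50,90]),1) if k.sum() else "")
k=k0&(abs(x+90)<6)&(y<-60)&(y>-120)&(z<25);print("table",k.sum(),np.median(z[k]) if k.sum() else "")
print(s["wrist_force"].round(1))
```

```text
t 20.08 eef [625.5 196.3  36.2] q [ 8.142e-01  5.806e-01 -1.000e-04 -2.000e-03] toolx deg 70.98 q6 [-0.81  0.69  0.59  1.73 -0.49  0.87 -0.33]
lid x -60 1322 [52.5 72.6 74.1]
lid x -50 722 [72.8 73.6 74.3]
lid x -40 758 [72.8 73.8 75.3]
lid x -20 715 [72.9 73.8 75.2]
lid x 0 254 [73.  73.6 75.2]
lid x 20 58 [72.8 73.5 73.9]
lid x 40 0 
lid x 55 0 
bar 389 [56.9 58.1]
table 271 0.36954806382993866
[-8.5  4.3 21. ]
```

The lid top is level at z ≈ 73.7 across its width and the bar top is at 58, so the lid is fully closed. I'll ease off, release and back away.

Call:
carry_out --deltas '[{"ax": 0, "ay": 0, "az": 0, "x": 0, "y": 0, "z": -0.0015, "claw": 0.005}, {"ax": 0, "ay": 0, "az": 0, "x": 0, "y": 0, "z": -0.003, "claw": 0.005}, {"ax": 0, "ay": 0, "az": 0, "x": 0, "y": 0, "z": -0.003, "claw": 0.015}, {"ax": 0, "ay": 0, "az": 0, "x": 0, "y": 0, "z": -0.003, "claw": 0.025}, {"ax": 0, "ay": 0, "az": 0, "x": 0, "y": 0, "z": -0.003, "claw": 0.032}, {"ax": 0, "ay": 0, "az": 0, "x": 0, "y": 0, "z": -0.003, "claw": 0.032}, {"ax": 0, "ay": 0, "az": 0, "x": 0, "y": 0, "z": -0.012, "claw": 0.032}, {"ax": 0, "ay": 0, "az": 0, "x": 0, "y": 0, "z": -0.03, "claw": 0.032}, {"ax": 0, "ay": 0, "az": 0, "x": 0, "y": 0, "z": -0.06, "claw": 0.032}, {"ax": 0, "ay": 0, "az": 0, "x": 0, "y": 0, "z": -0.1, "claw": 0.032}]'

```text
time: 20.92
eef_pos: [622.7, 193.6, 131.0]
orientation: [0.815, 0.58, -0.004, -0.0]
wrist_force: [1.1, 1.6, -0.3]
gripper_width: 32.2
gripper_force: 0.0
```

Call:
carry_out --deltas '[{"ax": 0, "ay": 0, "az": 0, "x": -0.02, "y": 0, "z": -0.035, "claw": 0.04}, {"ax": 0, "ay": 0, "az": 0, "x": -0.05, "y": -0.01, "z": -0.06, "claw": 0.04}, {"ax": 0, "ay": 0, "az": 0, "x": -0.08, "y": -0.03, "z": -0.08, "claw": 0.04}, {"ax": 0, "ay": 0, "az": 0, "x": -0.1, "y": -0.06, "z": -0.1, "claw": 0.04}, {"ax": 0, "ay": 0, "az": 0, "x": -0.1, "y": -0.08, "z": -0.12, "claw": 0.04}, {"ax": 0, "ay": 0, "az": 0, "x": -0.1, "y": -0.08, "z": -0.12, "claw": 0.04}, {"ax": 0, "ay": 0, "az": 0, "x": -0.1, "y": -0.08, "z": -0.12, "claw": 0.04}]'

```text
time: 21.5
eef_pos: [517.4, 126.8, 254.6]
orientation: [0.814, 0.58, 0.002, -0.001]
wrist_force: [0.5, -0.5, 0.1]
gripper_width: 40.1
gripper_force: 0.0
```

Run:
```python
from look import *
w,s,a=look("v11",1)
A=np.radians(71.);ym=-np.array([np.cos(A),np.sin(A)]);xm=np.array([ym[1],-ym[0]]);O=np.array([527.8,229.])
V,U=np.mgrid[0:384:3,0:512:3];X=depth(w,np.c_[U.ravel(),V.ravel()].astype(float))
x=(X[:,:2]-O)@xm;y=(X[:,:2]-O)@ym;z=X[:,2];k0=w["z_map"][::3,::3].ravel()>0
for x0 in(-55,-30,0,30,55):
    k=k0&(abs(x-x0)<4)&(abs(y)<125)&(z>45)&(z<150);print("lid x",x0,k.sum(),np.round(np.percentile(z[k],[10,50,90]),1) if k.sum() else "")
print(s["gripper_width"],s["wrist_force"].round(1),np.abs(s["dq"]).max())
```

```text
t 21.55 eef [517.4 126.8 253.6] q [ 8.144e-01  5.804e-01  1.000e-03 -1.000e-04] toolx deg 70.95 q6 [-1.03  0.17  0.8   1.89 -0.13  1.14 -0.52]
lid x -55 168 [72.6 73.7 74.7]
lid x -30 157 [72.7 73.7 75.5]
lid x 0 165 [72.5 73.7 75.6]
lid x 30 167 [72.6 73.7 75.3]
lid x 55 164 [72.7 73.5 74.4]
39.884692524264366 [ 0.   0.1 -0.4] 0.04888558712020663
```

View pics/v11.png

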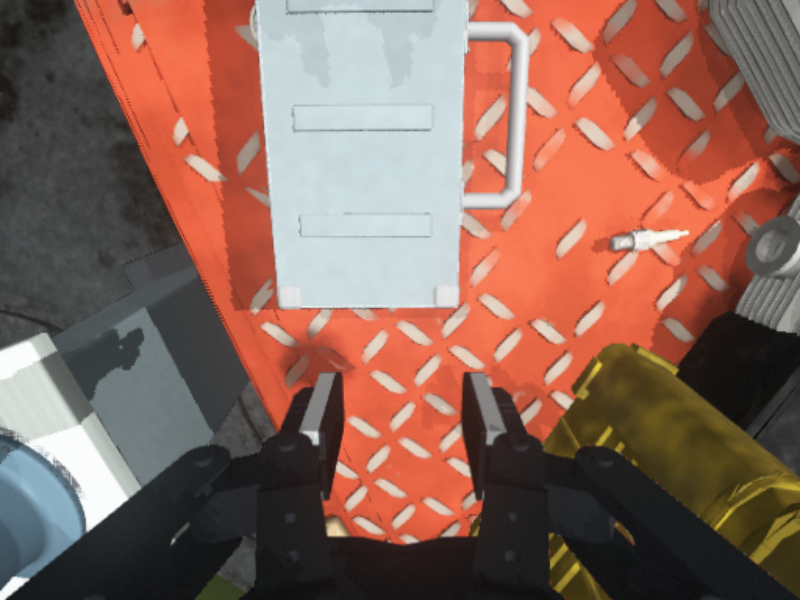

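The lid is closed and flat at (365,150), with its handle at (515,110), and the gripper is clear of everything. I'll hand the job in.

```bash
python3 -c "
from bench import r
print(r.finish_job())"
```

```text
the job is handed in; nothing more can be done
None
```

I set both loose pistons gently on the cork, crown up, in the two empty cells (piston_a in cell_right, piston_b in cell_mid), then lowered the lid by its handle until fully closed and handed the job in at about 21.6 s of the 72 s allowed.

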